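Hook a monitor foot plate into its desk dock

TASK

Move the black power adapter out of the grey dock into the blue tray and let go of it. Then take the heavy foot plate by its orange neck from the sloping rest and mount it in the dock: with the plate still clearly tilted, rest its lower edge on the dock floor and tuck that edge under the blue lip, then pivot the plate down gently, without letting it drop, until it lies flat inside the rims with the edge still under the lip, and let go. Leave the bottle, the pen cup, the mouse and the phone where they stand.

Things in the scene. Friction and masses are not known exactly. Their poses are not given: they have to be found in the camera images.
- plate: Loose foot plate, 0.57 to 0.9 kg: dark steel slab 120 (x) by 140 (y) by 8 (z) mm with an orange blade-shaped neck in the middle of its top. Origin: centre of the underside; z points out of the top. It starts on the rest's 30 degree slope, axes parallel to the rest's but pitched: its -x edge is low, on the robot's side, and z leans 30 degrees from vertical towards the rest's -x.
- plate_toe (a point): Middle of the lower -x edge of the plate's underside (60 mm from the plate's origin along its -x): the 140 mm long edge that goes under the lip.
- plate_neck (a point): Centre of the neck's top face, 63 mm from the plate's origin along its z. Neck: 24 (x) by 90 (y) mm, 55 mm tall; too wide along y to grip, so it is gripped across its 24 mm, fingers closing along the plate's x, approaching along the plate's -z.
- dock: Fixed grey dock, 144 (x) by 166 (y) mm outside, open on top. Origin: centre of its underside, on the desk. Floor surface at z 6 mm; clear floor x -64 to 64, y -75 to 75. Rims at +x and both y sides are 8 mm thick, tops at z 15. A blue wall with an overhanging lip runs along its -x side, nearest the robot. Seated plate: axes as the dock's, origin at z 6, 4 mm play each way in x, 5 mm in y.
- dock_lip (a point): Middle of the blue lip's lower free edge: dock x -48, y 0, z 22 mm. Lip underside is 16 mm above the floor, its top at z 27, wall behind it at x -64. Lip to +x rim is 112 mm, shorter than the plate: it enters only tilted, -x edge first. At 22 degrees tilt that edge fits on the floor in to about x -58.
- rest: Fixed aluminium sloping rest, about 130 by 160 mm, rising at 30 degrees towards its +x; a ledge at its -x foot carries the plate's low edge 28 mm above the desk and stands 7 mm proud of the slope; top edge about 90 mm high. The plate lifts straight off. Origin: centre of its footprint, on the desk.
- tray: Fixed blue open tray, 150 (x) by 170 (y) mm outside, walls 4 mm thick and 28 mm high, empty, floor 4 mm thick. Origin: centre of its underside, on the desk.
- adapter: Loose black power adapter block with a grey band at either end, 60 (x) by 30 (y) by 24 (z) mm, 80 g, lying on the dock floor at any yaw. Origin: centre of its underside.
- bottle: Bystander: green bottle, 58 mm across, 150 mm tall, standing. Origin: centre of its underside.
- pencup: Bystander: white cup with three pens, 64 mm across, pens up to 140 mm high. Origin: centre of its underside.
- mouse: Bystander: black computer mouse, 100 by 58 mm, 33 mm high. Origin: centre of its underside.
- phone: Bystander: dark phone lying flat, 145 by 70 by 9 mm. Origin: centre of its underside.
Not all that is in view belongs to the job. What is shaped like the adapter but yellow is not meant.

How it is judged:
On the way, in this order (a step that is already met when the one before it is completed fails the run):
1. the adapter lies in the tray, let go, with the plate not yet in the dock (x of adapter in the frame of tray between -0.071 and 0.071 m and y of adapter in the frame of tray between -0.081 and 0.081 m and z of adapter in the frame of tray below 0.03 m and linear speed of adapter below 0.05 m/s and contact force between the fingers and adapter below 0.1 N and horizontal distance between plate and dock above 0.1 m), for 0.2 s.
2. the plate, tilted by more than 9 degrees, rests its -x edge on the dock floor, at least 3 mm under the lip (x of plate_toe in the frame of dock between -0.068 and -0.051 m and y of plate_toe in the frame of dock between -0.012 and 0.012 m and z of plate_toe in the frame of dock below 0.012 m and contact force between plate and dock above 0.3 N and angle between plate's own z axis and vertical between 0.157 and 0.9 rad), for 0.1 s.
At the end, for the whole second after the job is handed in: The plate lies flat (within 1.7 degrees) on the dock floor (within 2.5 mm), inside the rims, its -x edge at least 5 mm under the lip, at rest; the adapter lies in the tray at rest (z of plate in the frame of dock between 0.003 and 0.0085 m and angle between plate's own z axis and vertical below 0.03 rad and x of plate_toe in the frame of dock between -0.067 and -0.053 m and y of plate in the frame of dock between -0.008 and 0.008 m and linear speed of each of plate, adapter below 0.02 m/s and x of adapter in the frame of tray between -0.071 and 0.071 m and y of adapter in the frame of tray between -0.081 and 0.081 m and z of adapter in the frame of tray below 0.03 m); the robot touches nothing.
It fails at once if the plate is dropped: it swings faster than 4 rad/s over the dock (horizontal distance between plate and dock below 0.06 m and angular speed of plate above 4 rad/s).
It fails at once if a bystander (bottle, pen cup, mouse, phone) is shifted by more than 25 mm or tipped over (distance of any of bottle, pencup, mouse, phone from where it was at the start of the episode above 0.025 m or angle between any of bottle, pencup's own z axis and vertical above 0.4 rad).
It also fails if it takes over 70 s, if anything falls off the work surface, if the arm or the gripper's body presses on something with over 40 N, if the wrist force passes 120 N, or if a joint passes its speed limit or range.

ROBOT

A 7-joint arm with a two-finger parallel gripper is mounted at the origin on the work surface. World frame = base frame: x ahead of the robot, y to its left, z up, the work surface at z = 0. Lengths are in m, angles in rad, forces in N, time in s.
With the tool pointing down it reaches from about 0.4 to 0.875 m from the base axis. Payload 6.5 kg.
Tool frame: the origin (TCP) lies midway between the tips of the shut fingers; the grasp point (between the pads) lies 19 mm behind it; z points along the fingers, y is the direction in which the jaws open and shut (so a half turn about z gives the same grasp; the last joint's range is limited). The gripper opens to 85 mm and grips with 20 to 120 N. Pads are 22 mm wide; open, the fingers measure 114 mm over their backs; the gripper's body (76 mm by 85 mm) begins 54 mm behind the grasp point. The pads swing forward as they close: fully open they stand 13 mm farther back than shut.
Start: joints at [1.143, 0.536, -0.004, 1.538, 0.003, 1.067, -0.071], TCP at [0.23, -0.608, 0.231] pointing down, gripper open.
Joint ranges: [-2.7, 2.7], [-0.37, 2.16], [-1.27, 1.26], [0.24, 2.4], [-1.31, 4.45], [0.19, 1.91], [-2.76, 2.76]. Speed limits (rad/s): [2.39, 2.39, 3.14, 3.14, 3.14, 3.14, 3.14].

INTERFACE

Orientations are given as a unit quaternion [w, x, y, z].
In Python, from bench import * gives the robot as it stands.
- The arm moves only by the tool apply_moves, never from a script. Its argument "commands" is a list of rows, each a list of 6 numbers: the shift along the world's x, y, z in units of 15 cm (1.0 is 15 cm), then the turn, a rotation vector about the world's x, y, z in units of 180 degrees (1.0 is 180 degrees). A call has 1 to 20 rows; each row is the pose to reach, as a shift and turn from the pose measured when the call began, turning the shorter way round; what a row does not reach only later rows make up. A row lasts 1/8 s, in which the tool goes at most 62.5 mm and 10.7 degrees, less where a joint would pass 70% of its speed; a pose out of reach is approached as far as the arm can. A call with a number of a shift or a turn outside -1 to 1 is refused whole. A call with a gripper value outside its range is refused whole. "gripper" is the opening, from 0 (shut) to 1 (fully open), set as the call begins (left out, the last holds). The fingers move at their own pace and stop on an object; "grip_force" is the grip in N (left out, the last holds). Time passes only in rows, so rows that repeat a pose let the fingers close. It gives the time, the measured TCP pose, the force and the opening at its end, in the units of the state.
- get_state(): the state, without advancing time (a new reading comes with each control period).
- grab_frame(name): name is "side" or "top" or "wrist"; returns a dict with "color" (480x640x3 uint8, blue, green, red), "fx", "fy", "cx", "cy" (pixels), "D" ([k1, k2, p1, p2, k3] as OpenCV has them; the pictures are not rectified), "eye" and "attitude" of the camera in the world. Camera axes: x right, y up, looking along -z (the intrinsics and any distortion apply to the point x, -y, -z); pixel columns grow to the right and rows downward; lengths in m; the calibration is good to about 2 mm. A picture is of the moment at which its call begins. There is no depth.
- finish_job(): hands the job in, once; it reports no verdict.
The state is a dict: "time_s": time; "joints": joint angles; "qd": joint speeds; "effort": joint torques, N m; "tcp_pos": TCP position; "tcp_rot": TCP orientation; "force": force on the tool from outside, world axes, zero at the start; "wrist_torque": the same for the moment, N m; "gripper_width": finger opening in m.
Only numpy, scipy, OpenCV 4.12 (cv2) and the standard library are available. Lean on these libraries where they do the work, as an engineer would, in place of code of your own. Each camera call takes 0.05 s, during which the arm holds its last target.

## Working session

There is one attempt and no reset: what is moved stays moved. The work goes in short steps, Python scripts to look and compute and a tool call to move; the robot and the scene stay as the last step left them, time stands still between calls to the robot, and variables do not carry over. Pictures are saved under pics/ and viewed, and the job is handed in when it is done.

Besides the shell and the picture viewer there is one more tool, called after "Request:" as name(argument=value, ...), one argument or row to a line, values as JSON. apply_moves: Moves the arm, as the interface text tells. Shifts and turns lie within -1 to 1; 1 stands for 15 cm of shift or 180 degrees of turn. Its arguments: {"type":"object","properties":{"commands":{"type":"array"},"gripper":{"type":"number"},"grip_force":{"type":"number"}},"required":["commands"]}

```bash
mkdir -p pics; ls; cat > h.py <<'E'
from bench import *
import numpy as np, cv2
from scipy.spatial.transform import Rotation as R
def rot(q): return R.from_quat([q[1],q[2],q[3],q[0]])
def cam(f):
    K=np.array([[f["fx"],0,f["cx"]],[0,f["fy"],f["cy"]],[0,0,1.]])
    a=np.array(f["attitude"],float)
    M=a if a.shape==(3,3) else rot(a).as_matrix()
    return K,np.array(f["D"],float),np.array(f["eye"],float),M
def ray(f,uv):
    K,D,e,M=cam(f)
    p=cv2.undistortPoints(np.array(uv,float).reshape(-1,1,2),K,D).reshape(-1,2)
    d=np.c_[p[:,0],-p[:,1],-np.ones(len(p))]@M.T
    return e,d
def onz(f,uv,z):
    e,d=ray(f,uv); return e+d*((z-e[2])/d[:,2])[:,None]
def proj(f,P):
    K,D,e,M=cam(f)
    c=(np.atleast_2d(P)-e)@M; c=c*[1,-1,-1]
    return cv2.projectPoints(c,np.zeros(3),np.zeros(3),K,D)[0].reshape(-1,2)
E
python3 - <<'E'
from h import *
print(get_state())
for n in("side","top","wrist"):
    f=grab_frame(n);cv2.imwrite(f"pics/{n}0.png",f["color"])
    print(n,{k:v for k,v in f.items() if k!="color"})
E
```

```text
pics
{'time_s': 0.0, 'joints': array([ 1.14278772,  0.53720342, -0.00443529,  1.53883885,  0.00260652,
        1.06730563, -0.07117559]), 'qd': array([ 0.00215321,  0.00061729, -0.0005151 ,  0.00119682,  0.00033146,
        0.00030253,  0.0005621 ]), 'effort': array([-5.18998004e-04, -5.83407998e+01,  1.04798634e+00, -2.59104198e+01,
        1.22845330e-02,  9.51455062e-03,  3.36458243e-05]), 'tcp_pos': array([ 0.22983816, -0.60734498,  0.23040235]), 'tcp_rot': array([-8.45695850e-04,  9.83672331e-01,  1.79966611e-01, -2.23625321e-04]), 'force': array([ 0.15080053,  0.61077502, -0.52545199]), 'wrist_torque': array([ 0.01740497, -0.0352549 ,  0.03909831]), 'gripper_width': 0.0849850479899386}
side {'fx': 454.8133674155569, 'fy': 454.8133674155569, 'cx': 314.90277814748686, 'cy': 238.76603310838559, 'D': array([-0.11340455,  0.        ,  0.        ,  0.        ,  0.        ]), 'eye': array([ 0.45524887, -0.79359823,  0.56582746]), 'attitude': array([ 0.86994672,  0.49267992, -0.01719316, -0.01279069])}
top {'fx': 435.324243780124, 'fy': 435.324243780124, 'cx': 315.23259589936765, 'cy': 240.7527623443362, 'D': array([-0.03382027,  0.        ,  0.        ,  0.        ,  0.        ]), 'eye': array([0.39128576, 0.00317713, 0.90943785]), 'attitude': array([-0.69469771, -0.06273501,  0.05457877,  0.71447923])}
wrist {'fx': 413.4477835181263, 'fy': 413.4477835181263, 'cx': 322.67897754466696, 'cy': 237.92932989447982, 'D': array([0.00604065, 0.        , 0.        , 0.        , 0.        ]), 'eye': array([ 0.30144232, -0.57939939,  0.37429596]), 'attitude': array([ 0.81385585, -0.12388917,  0.08650146, -0.56107721])}
```

View pics/top0.png

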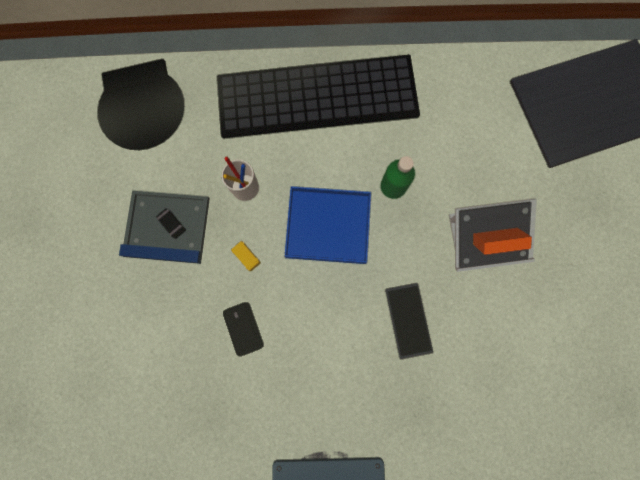

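View pics/side0.png

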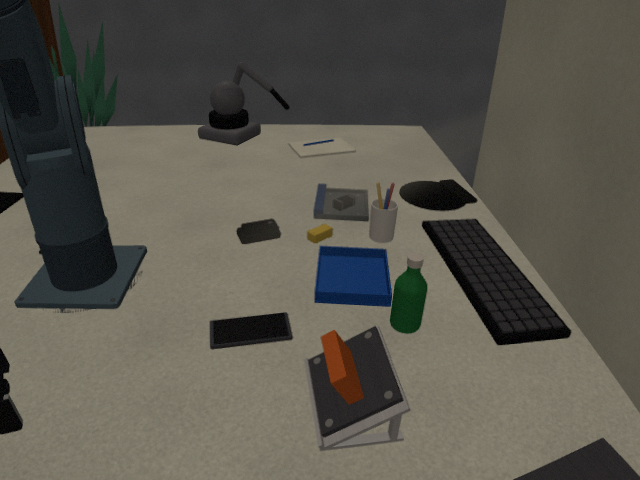

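```bash
python3 - <<'E'
from h import *
t=cv2.imread("pics/top0.png")
a=cv2.resize(t[180:275,110:270],None,fx=5,fy=5,interpolation=cv2.INTER_CUBIC)
cv2.imwrite("pics/c1.png",cv2.convertScaleAbs(a,alpha=1.8,beta=20))
b=cv2.resize(t[185:285,435:550],None,fx=6,fy=6,interpolation=cv2.INTER_CUBIC)
cv2.imwrite("pics/c2.png",cv2.convertScaleAbs(b,alpha=1.8,beta=20))
s=cv2.imread("pics/side0.png")
b=cv2.resize(s[315:455,290:425],None,fx=4.2,fy=4.2,interpolation=cv2.INTER_CUBIC)
cv2.imwrite("pics/c3.png",cv2.convertScaleAbs(b,alpha=1.8,beta=20))
E
```

```text
(no output)
```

View pics/c1.png

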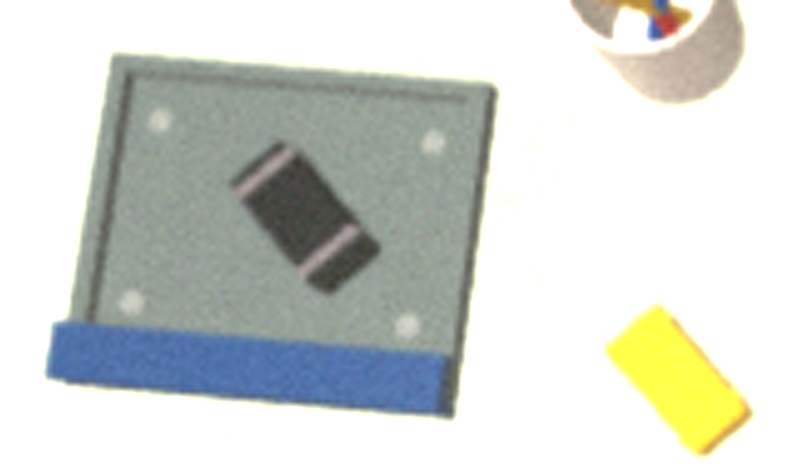

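View pics/c2.png

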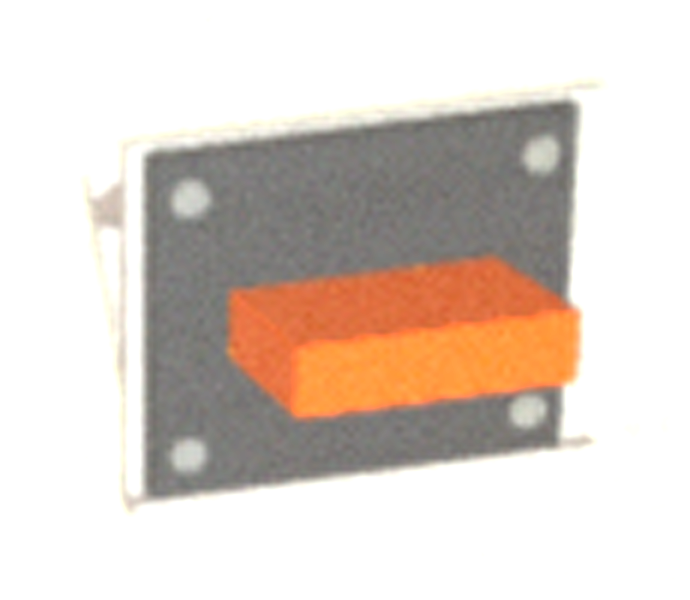

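View pics/c3.png

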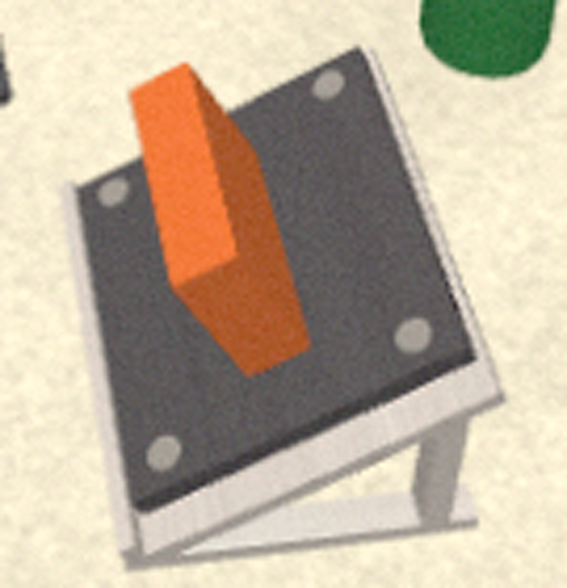

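```bash
python3 - <<'E'
from h import *
f=grab_frame("top")
np.set_printoptions(precision=4,suppress=True)
def c(p,s,o): return np.array(p,float)/s+np.array(o)-0.4
o=(110,180)
lip=onz(f,c([(55,322),(447,355),(440,413),(47,377)],5,o),.027)
print("lip",lip, np.linalg.norm(np.diff(lip,axis=0),axis=1))
rim=onz(f,c([(112,55),(497,87)],5,o),.015);print("rim",rim,np.linalg.norm(rim[1]-rim[0]))
dv=onz(f,c([(160,119),(433,141),(407,325),(132,302)],5,o),.006);print("discs",dv,dv.mean(0),np.linalg.norm(np.diff(dv,axis=0),axis=1))
for d in (rim[0]-rim[1],lip[0]-lip[1],dv[0]-dv[1],dv[3]-dv[2]): print(np.degrees(np.arctan2(-d[0],d[1])))
ad=onz(f,c([(285,140),(232,183),(327,293),(380,250)],5,o),.03);print("ad",ad,ad.mean(0),np.linalg.norm(np.diff(ad,axis=0),axis=1))
d=ad[3]-ad[0];print("adyaw",np.degrees(np.arctan2(d[1],d[0])))
d=ad[2]-ad[1];print("adyaw",np.degrees(np.arctan2(d[1],d[0])))
hsv=cv2.cvtColor(f["color"],cv2.COLOR_BGR2HSV)
m=cv2.inRange(hsv,(105,150,60),(125,255,255));m[:,:275]=0;m[:,380:]=0
cs=max(cv2.findContours(m,0,1)[0],key=cv2.contourArea)
q=cv2.approxPolyDP(cs,6,True).reshape(-1,2);print(q);P=onz(f,q,.028);print("tray",P,P.mean(0))
o=(435,185)
for n,p in dict(bottle=(398,195),cup=(246,198)).items():print(n,onz(f,[p],0))
E
```

```text
lip [[0.5443 0.4163 0.027 ]
 [0.5258 0.2514 0.027 ]
 [0.5018 0.2538 0.027 ]
 [0.5213 0.4186 0.027 ]] [0.166  0.0241 0.1659]
rim [[0.6623 0.4027 0.015 ]
 [0.6425 0.2353 0.015 ]] 0.16851545987786637
discs [[0.6356 0.3843 0.006 ]
 [0.622  0.265  0.006 ]
 [0.5423 0.2745 0.006 ]
 [0.5557 0.3931 0.006 ]] [0.5889 0.3292 0.006 ] [0.1201 0.0803 0.1193]
-6.7312411133280206
-6.417228146647544
-6.503939851860942
-6.423840731485851
ad [[0.6183 0.3206 0.03  ]
 [0.6006 0.3424 0.03  ]
 [0.5527 0.301  0.03  ]
 [0.5701 0.2793 0.03  ]] [0.5854 0.3108 0.03  ] [0.0282 0.0633 0.0279]
adyaw -139.39033179942837
adyaw -139.12668249076972
[[292 187]
 [285 255]
 [365 262]
 [369 193]]
tray [[ 0.655   0.0571  0.028 ]
 [ 0.5115  0.074   0.028 ]
 [ 0.4924 -0.0887  0.028 ]
 [ 0.6371 -0.1037  0.028 ]] [ 0.574  -0.0153  0.028 ]
bottle [[ 0.6386 -0.1693  0.    ]]
cup [[0.6419 0.1587 0.    ]]
```

```bash
cat >> h.py <<'E'
def tri(fa,ua,fb,ub):
    ea,da=ray(fa,ua);eb,db=ray(fb,ub);out=[];g=[]
    for a,b in zip(da,db):
        a=a/np.linalg.norm(a);b=b/np.linalg.norm(b)
        s=np.linalg.lstsq(np.c_[a,-b],eb-ea,rcond=None)[0]
        p,q=ea+a*s[0],eb+b*s[1];out.append((p+q)/2);g.append(np.linalg.norm(p-q))
    return np.array(out),np.array(g)
np.set_printoptions(precision=4,suppress=True)
E
python3 - <<'E'
from h import *
t=grab_frame("top");s=grab_frame("side")
def c(p,k,o): return np.array(p,float)/k+np.array(o)-0.4
T=lambda p:c(p,6,(435,185));S=lambda p:c(p,4.2,(290,315))
P,g=tri(t,T([(297,415),(297,348),(580,308),(578,383)]),s,S([(130,92),(187,64),(237,252),(172,285)]))
print("neck",P,g,P.mean(0),np.linalg.norm(np.diff(P,axis=0),axis=1))
Q,g=tri(t,T([(147,497),(148,155),(577,100),(560,445)]),s,S([(77,188),(360,47),(475,360),(138,510)]))
print("plate",Q,g,Q.mean(0),np.linalg.norm(np.diff(Q,axis=0),axis=1))
D,g=tri(t,T([(188,457),(190,198),(541,155),(527,411)]),s,S([(113,192),(328,84),(413,335),(164,452)]))
print("discs",D,g,D.mean(0),np.linalg.norm(np.diff(D,axis=0),axis=1))
for A in(P,Q,D):
    x=(A[1]+A[2]-A[0]-A[3]);y=A[0]+A[1]-A[2]-A[3];n=np.cross(x,y);n/=np.linalg.norm(n)
    print("n",n,np.degrees(np.arccos(n[2])),"yaw",np.degrees(np.arctan2(-y[0],y[1])),np.degrees(np.arctan2(x[1],x[0])))
E
```

```text
neck [[ 0.4915 -0.303   0.1058]
 [ 0.511  -0.3009  0.1164]
 [ 0.5201 -0.3887  0.1189]
 [ 0.4994 -0.3913  0.1073]] [0.0017 0.0016 0.0023 0.0003] [ 0.5055 -0.346   0.1121] [0.0223 0.0883 0.0238]
plate [[ 0.4744 -0.2776  0.033 ]
 [ 0.5784 -0.2676  0.093 ]
 [ 0.5935 -0.4095  0.0901]
 [ 0.489  -0.4194  0.033 ]] [0.0016 0.0017 0.0015 0.0006] [ 0.5338 -0.3435  0.0623] [0.1204 0.1427 0.1195]
discs [[ 0.4869 -0.2893  0.0427]
 [ 0.565  -0.2816  0.088 ]
 [ 0.5763 -0.3969  0.0877]
 [ 0.4988 -0.4047  0.0429]] [0.0007 0.0017 0.0012 0.0011] [ 0.5317 -0.3431  0.0653] [0.0906 0.1158 0.0899]
n [-0.4801 -0.0264  0.8768] 28.73806399204703 yaw 5.5247199556081625 6.750570865951744
n [-0.4844 -0.0595  0.8728] 29.21389828922948 yaw 5.953411734183185 5.4578437367751205
n [-0.497  -0.0498  0.8663] 29.96918218699068 yaw 5.708711031192907 5.654219658712277
```

Request:
apply_moves(
  commands=[
    [0.13, 0.33, 0.05, 0, 0, 0.04],
    [0.26, 0.67, 0.1, 0, 0, 0.08],
    [0.39, 1, 0.13, 0, 0, 0.112],
  ],
  gripper=0.6,
)

```text
time_s: 0.68
tcp_pos: [0.2891, -0.4562, 0.2508]
tcp_rot: [0.0, 0.936, 0.351, -0.0]
force: [1.6, -0.6, -0.1]
gripper_width: 0.051
```

Request:
apply_moves(
  commands=[
    [0.13, 0.33, 0, 0, 0, 0],
    [0.26, 0.67, 0, 0, 0, 0],
    [0.39, 1, 0, 0, 0, 0],
  ],
)

```text
time_s: 1.05
tcp_pos: [0.3481, -0.3045, 0.2511]
tcp_rot: [0.0, 0.936, 0.351, 0.0]
force: [0.6, -0.3, -0.1]
gripper_width: 0.0513
```

Request:
apply_moves(
  commands=[
    [0.13, 0.33, 0, 0, 0, 0],
    [0.26, 0.67, 0, 0, 0, 0],
    [0.39, 1, 0, 0, 0, 0],
  ],
)

```text
time_s: 1.42
tcp_pos: [0.4071, -0.1529, 0.2514]
tcp_rot: [0.001, 0.936, 0.351, 0.0]
force: [1.5, -0.4, 0.8]
gripper_width: 0.0513
```

Request:
apply_moves(
  commands=[
    [0.13, 0.33, 0, 0, 0, 0],
    [0.26, 0.67, 0, 0, 0, 0],
    [0.39, 1, 0, 0, 0, 0],
  ],
)

```text
time_s: 1.8
tcp_pos: [0.4661, -0.0012, 0.2517]
tcp_rot: [0.001, 0.936, 0.351, 0.001]
force: [0.8, -0.2, -0.6]
gripper_width: 0.0513
```

Request:
apply_moves(
  commands=[
    [0.13, 0.33, 0, 0, 0, 0],
    [0.26, 0.67, 0, 0, 0, 0],
    [0.39, 1, 0, 0, 0, 0],
    [0.39, 1, 0, 0, 0, 0],
  ],
)

```text
time_s: 2.3
tcp_pos: [0.5248, 0.1538, 0.2518]
tcp_rot: [-0.0, 0.935, 0.354, 0.002]
force: [-0.7, -1.3, 0.5]
gripper_width: 0.0513
```

Request:
apply_moves(
  commands=[
    [0.13, 0.33, 0, 0, 0, 0],
    [0.26, 0.67, 0, 0, 0, 0],
    [0.39, 1, 0, 0, 0, 0],
    [0.39, 1, 0, 0, 0, 0],
  ],
)

```text
time_s: 2.8
tcp_pos: [0.5827, 0.3075, 0.2513]
tcp_rot: [-0.002, 0.934, 0.356, 0.001]
force: [0.1, -0.2, 0.4]
gripper_width: 0.0514
```

```bash
python3 - <<'E'
from h import *
w=grab_frame("wrist");cv2.imwrite("pics/w1.png",cv2.convertScaleAbs(w["color"],alpha=1.5,beta=10))
s=get_state();print(s["tcp_pos"],s["joints"])
o=np.array([.5825,.328,0]);r=R.from_euler("z",-6.5,degrees=True)
print(proj(w,o+r.apply([[-.048,-.083,.027],[-.048,.083,.027],[.072,.083,.015],[.072,-.083,.015]])))
ra=R.from_euler("z",40.8,degrees=True)
print(proj(w,np.array([.5854,.3108,.03])+ra.apply([[.03,.015,0],[.03,-.015,0],[-.03,-.015,0],[-.03,.015,0]])))
E
```

```text
[0.583  0.3045 0.2512] [-0.2125  0.5831 -0.5096  1.4739  0.2969  1.1595 -1.6154]
[[328.0655 280.9396]
 [202.3708 149.8406]
 [304.1688  52.2953]
 [424.2606 196.852 ]]
[[306.7535 160.7941]
 [341.0525 161.4043]
 [339.0584 227.4598]
 [306.3651 226.8935]]
```

View pics/w1.png

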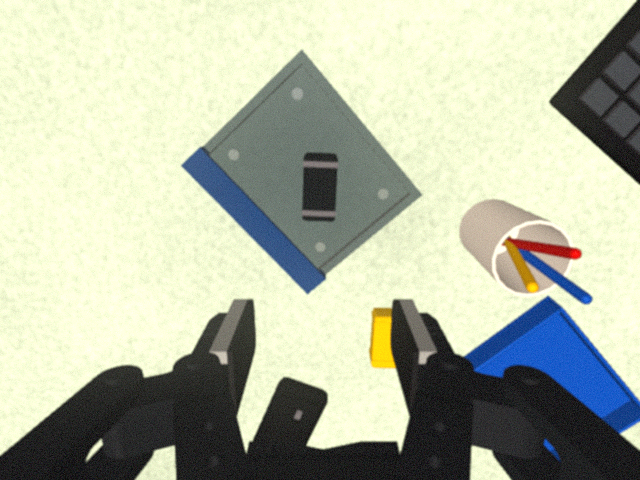

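```bash
python3 - <<'E'
import cv2
t=cv2.imread("pics/w1.png")
cv2.imwrite("pics/w1c.png",cv2.resize(t[140:240,270:370],None,fx=6,fy=6,interpolation=cv2.INTER_CUBIC))
cv2.imwrite("pics/w1d.png",cv2.resize(t[40:300,170:430],None,fx=2.3,fy=2.3,interpolation=cv2.INTER_CUBIC))
E
```

```text
(no output)
```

View pics/w1c.png

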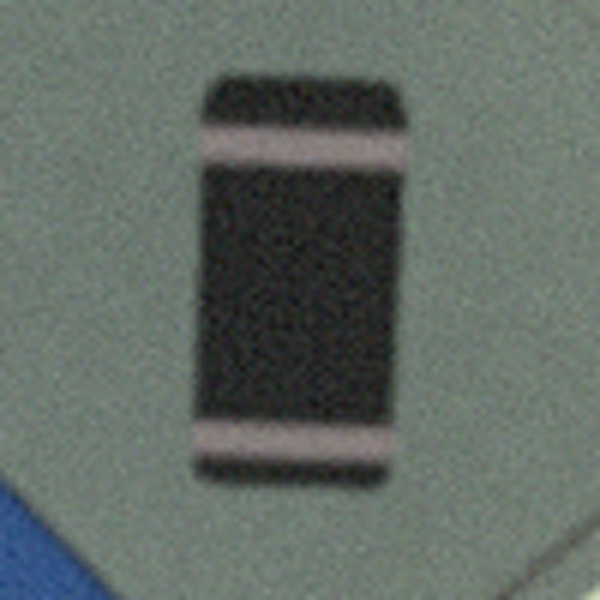

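View pics/w1d.png

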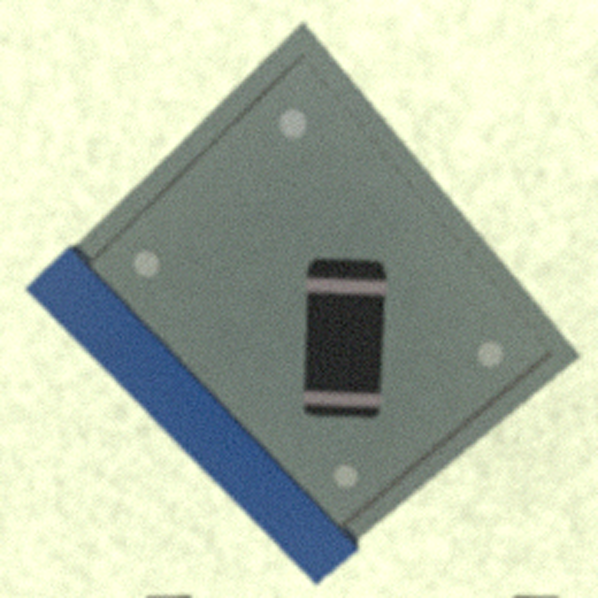

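```bash
python3 - <<'E'
from h import *
w=grab_frame("wrist");t=grab_frame("top")
print(w["eye"],get_state()["tcp_pos"])
c=lambda p,k,o:np.array(p,float)/k+np.array(o)-.4
P=onz(w,c([(304,148),(293,440),(298,294),(210,480),(387,487)],6,(270,140)),.03);print(P)
d=P[0]-P[1];print(np.degrees(np.arctan2(d[1],d[0])),np.linalg.norm(d))
W=lambda p:c(p,2.3,(170,40))
L=onz(w,W([(76,245),(357,545),(318,583),(28,288)]),.027)
Rm=onz(w,W([(305,22),(579,355)]),.015);D=onz(w,W([(293,123),(490,354),(345,476),(147,264)]),.006)
print(L,Rm,D,D.mean(0))
x=np.array([.9936,-.1132,0])
print((L[0]+L[1])/2+.048*x,(L[2]+L[3])/2+.072*x,Rm.mean(0)-.072*x)
for d in(L[0]-L[1],L[3]-L[2],Rm[0]-Rm[1],D[0]-D[1],D[3]-D[2]):print(np.degrees(np.arctan2(-d[0],d[1])),np.linalg.norm(d))
cc=lambda p:c(p,5,(110,180))
Q=onz(t,cc([(265,172),(330,252)]),.03);print(Q,Q.mean(0))
E
```

```text
[0.64   0.3561 0.3952] [0.5835 0.3017 0.2515]
[[0.6043 0.3274 0.03  ]
 [0.5704 0.2996 0.03  ]
 [0.5876 0.3138 0.03  ]
 [0.5573 0.3048 0.03  ]
 [0.5744 0.284  0.03  ]]
39.37494560406857 0.04385663845322719
[[0.5476 0.4141 0.027 ]
 [0.5269 0.2529 0.027 ]
 [0.503  0.2537 0.027 ]
 [0.5223 0.4182 0.027 ]] [[0.6647 0.4013 0.015 ]
 [0.6449 0.2376 0.015 ]] [[0.6351 0.3825 0.006 ]
 [0.6208 0.2627 0.006 ]
 [0.5409 0.2723 0.006 ]
 [0.5553 0.3916 0.006 ]] [0.588  0.3273 0.006 ]
[0.5849 0.3281 0.027 ] [0.5842 0.3278 0.027 ] [0.5832 0.3276 0.015 ]
-7.32325847771657 0.16253933073565896
-6.707543793492319 0.165612449900137
-6.898410674478009 0.16488563452681687
-6.836240021168191 0.12069813269492151
-6.871838058303912 0.12019088312306254
[[0.6048 0.3286 0.03  ]
 [0.5699 0.3002 0.03  ]] [0.5874 0.3144 0.03  ]
```

Request:
apply_moves(
  commands=[
    [0.027, 0.082, -0.33, 0, 0, -0.013],
    [0.027, 0.082, -0.67, 0, 0, -0.013],
    [0.027, 0.082, -1, 0, 0, -0.013],
    [0.027, 0.082, -1, 0, 0, -0.013],
    [0.027, 0.082, -1, 0, 0, -0.013],
  ],
)

```text
time_s: 3.58
tcp_pos: [0.589, 0.3137, 0.1038]
tcp_rot: [0.0, 0.943, 0.333, 0.002]
force: [0.4, 0.9, 0.7]
gripper_width: 0.051
```

```bash
python3 - <<'E'
from h import *
s=get_state();print(s["tcp_pos"],rot(s["tcp_rot"]).as_matrix())
w=grab_frame("wrist");cv2.imwrite("pics/w2.png",cv2.convertScaleAbs(w["color"],alpha=1.5,beta=10))
E
```

```text
[0.589  0.3137 0.1038] [[ 0.7777  0.6287  0.0047]
 [ 0.6287 -0.7777  0.001 ]
 [ 0.0042  0.0022 -1.    ]]
```

View pics/w2.png

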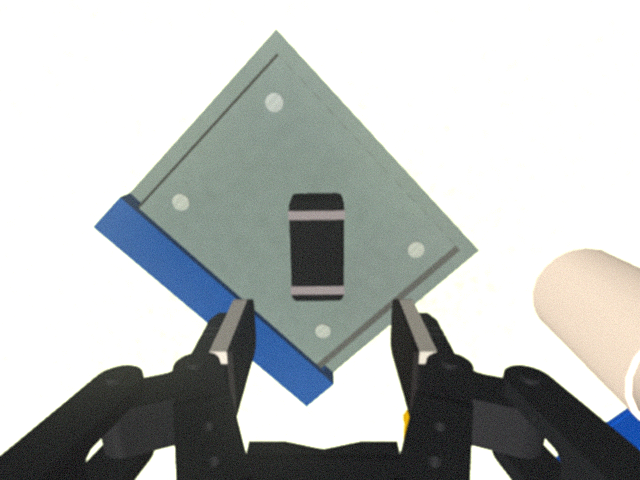

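Request:
apply_moves(
  commands=[
    [-0.007, 0.002, -0.3, 0, 0, 0],
    [-0.007, 0.002, -0.5, 0, 0, 0],
    [-0.007, 0.002, -0.6, 0, 0, 0],
    [-0.007, 0.002, -0.635, 0, 0, 0],
    [-0.007, 0.002, -0.635, 0, 0, 0],
  ],
)

```text
time_s: 4.25
tcp_pos: [0.5891, 0.3151, 0.0105]
tcp_rot: [-0.0, 0.943, 0.333, 0.004]
force: [0.7, -0.2, 0.4]
gripper_width: 0.0513
```

Request:
apply_moves(
  commands=[
    [0, 0, 0, 0, 0, 0],
    [0, 0, 0, 0, 0, 0],
    [0, 0, 0, 0, 0, 0],
    [0, 0, 0, 0, 0, 0],
    [0, 0, 0, 0, 0, 0],
  ],
  gripper=0,
  grip_force=40,
)

```text
time_s: 4.88
tcp_pos: [0.5902, 0.3159, 0.0121]
tcp_rot: [-0.0, 0.943, 0.333, 0.005]
force: [-0.2, -0.6, 6.1]
gripper_width: 0.0291
```

Request:
apply_moves(
  commands=[
    [0, 0, 0.2, 0, 0, 0],
    [0, 0, 0.5, 0, 0, 0],
    [0, 0, 1, 0, 0, 0],
    [0, 0, 1, 0, 0, 0],
  ],
)

```text
time_s: 5.38
tcp_pos: [0.5926, 0.3177, 0.1675]
tcp_rot: [-0.001, 0.943, 0.333, 0.009]
force: [0.4, 0.6, -1.7]
gripper_width: 0.0288
```

Request:
apply_moves(
  commands=[
    [0, -0.1, 0.3, 0, 0, 0],
    [-0.05, -0.4, 0.5, 0, 0, 0],
    [-0.1, -0.7, 0.5, 0, 0, 0],
    [-0.1, -1, 0.5, 0, 0, 0],
  ],
)

```text
time_s: 5.88
tcp_pos: [0.5767, 0.1661, 0.2423]
tcp_rot: [-0.001, 0.943, 0.334, 0.009]
force: [-0.3, -0.6, -0.7]
gripper_width: 0.0292
```

Request:
apply_moves(
  commands=[
    [0, -0.3, 0, 0, 0, 0],
    [0, -0.65, 0, 0, 0, 0],
    [0, -1, 0, 0, 0, 0],
    [0, -1, 0, 0, 0, 0],
  ],
)

```text
time_s: 6.38
tcp_pos: [0.5762, 0.0097, 0.2413]
tcp_rot: [0.0, 0.944, 0.33, 0.008]
force: [-0.4, -0.1, -0.7]
gripper_width: 0.0286
```

Request:
apply_moves(
  commands=[
    [-0.01, -0.1, -0.3, 0, 0, 0],
    [-0.01, -0.16, -0.65, 0, 0, 0],
    [-0.01, -0.16, -1, 0, 0, 0],
    [-0.01, -0.16, -1, 0, 0, 0],
  ],
)

```text
time_s: 6.88
tcp_pos: [0.5709, -0.0134, 0.0876]
tcp_rot: [-0.001, 0.944, 0.33, 0.004]
force: [-0.6, 0.1, -0.4]
gripper_width: 0.0291
```

Request:
apply_moves(
  commands=[
    [0, 0, -0.2, 0, 0, 0],
    [0, 0, -0.4, 0, 0, 0],
    [0, 0, -0.5, 0, 0, 0],
    [0, 0, -0.5, 0, 0, 0],
    [0, 0, -0.5, 0, 0, 0],
  ],
)

```text
time_s: 7.5
tcp_pos: [0.5722, -0.0132, 0.0142]
tcp_rot: [-0.001, 0.944, 0.33, 0.005]
force: [1.1, 0.4, -0.7]
gripper_width: 0.0288
```

Request:
apply_moves(
  commands=[
    [0, 0, 0, 0, 0, 0],
    [0, 0, 0, 0, 0, 0],
    [0, 0, 0, 0, 0, 0],
    [0, 0, 0, 0, 0, 0],
  ],
  gripper=0.6,
)

```text
time_s: 8.0
tcp_pos: [0.5722, -0.0132, 0.0143]
tcp_rot: [-0.001, 0.944, 0.33, 0.005]
force: [0.7, -0.6, 0.1]
gripper_width: 0.0514
```

Request:
apply_moves(
  commands=[
    [0, 0, 0.2, 0, 0, 0],
    [0, 0, 0.6, 0, 0, 0],
    [0, 0, 1, 0, 0, 0],
    [0, 0, 1, 0, 0, 0],
  ],
)

```text
time_s: 8.5
tcp_pos: [0.5756, -0.0129, 0.1692]
tcp_rot: [0.0, 0.944, 0.33, 0.009]
force: [0.1, 0.1, -0.7]
gripper_width: 0.0512
```

```bash
python3 - <<'E'
from h import *
w=grab_frame("top");cv2.imwrite("pics/t2.png",w["color"])
w=grab_frame("side");cv2.imwrite("pics/s2.png",w["color"])
s=get_state();print(s["tcp_pos"],s["joints"])
E
```

```text
[ 0.5723 -0.0134  0.1647] [ 0.2897  0.5242 -0.4544  1.7923  0.284   0.8806 -1.1901]
```

View pics/s2.png

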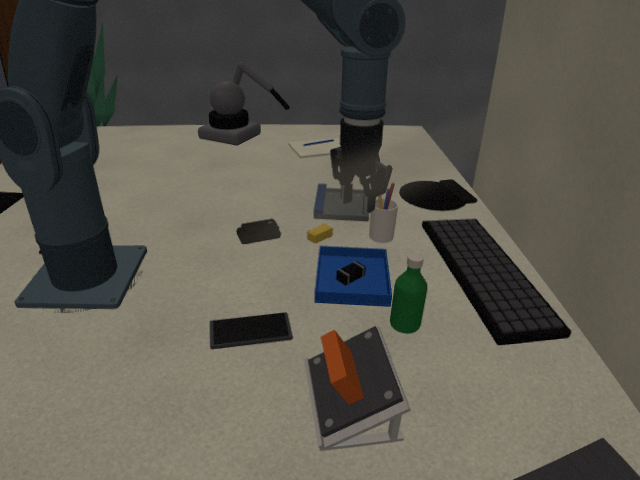

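```bash
cat >> h.py <<'E'
def tgt(yaw,pitch):
    # tool rot holding plate with given yaw (deg) and tilt (deg, z leaning to -x)
    r=R.from_euler("z",yaw,degrees=True)*R.from_euler("y",-pitch,degrees=True)
    X=r.as_matrix(); z=-X[:,2]; y=X[:,0]
    return R.from_matrix(np.c_[np.cross(y,z),y,z])
def to(pos,r):
    s=get_state();c=rot(s["tcp_rot"])
    print("shift",(np.array(pos)-s["tcp_pos"])/.15,"turn",(r*c.inv()).as_rotvec()/np.pi, "pos",s["tcp_pos"])
E
python3 - <<'E'
from h import *
n=-tgt(5.7,30).as_matrix()[:,2];print(n,rot(get_state()["tcp_rot"]).as_matrix())
N=np.array([.5055,-.346,.1122])
to(N+.06*n,tgt(5.7,30))
E
```

```text
[-0.4975 -0.0497  0.866 ] [[ 0.7821  0.6231  0.009 ]
 [ 0.6231 -0.7821  0.0048]
 [ 0.01    0.0019 -0.9999]]
shift [-0.644  -2.2369 -0.0034] turn [-0.0702 -0.1581  0.3092] pos [ 0.5723 -0.0134  0.1647]
```

Request:
apply_moves(
  commands=[
    [-0.1, 0, 0.3, 0, 0, 0.05],
    [-0.3, -0.1, 0.6, 0, 0, 0.1],
    [-0.5, -0.3, 0.8, 0, 0, 0.15],
    [-0.6, -0.6, 0.8, 0, 0, 0.2],
    [-0.6, -0.8, 0.8, 0, 0, 0.26],
    [-0.6, -1, 0.8, 0, 0, 0.31],
    [-0.6, -1, 0.8, 0, 0, 0.318],
  ],
)

```text
time_s: 9.48
tcp_pos: [0.4809, -0.166, 0.2827]
tcp_rot: [-0.005, 0.672, 0.741, 0.003]
force: [0.6, 1.1, -0.7]
gripper_width: 0.0507
```

```bash
python3 - <<'E'
from h import *
n=-tgt(5.7,30).as_matrix()[:,2]
N=np.array([.5055,-.346,.1122])
to(N+.06*n,tgt(5.7,30));print(get_state()["joints"])
E
```

```text
shift [-0.0349 -1.2195 -0.7903] turn [ 0.013  -0.1666 -0.0004] pos [ 0.4809 -0.166   0.2827]
[ 0.7891  0.3085 -0.653   1.8151  0.1974  1.091   0.1643]
```

Request:
apply_moves(
  commands=[
    [0, -0.25, 0, 0, -0.04, 0],
    [-0.03, -0.5, 0, 0.005, -0.08, 0],
    [-0.03, -0.75, -0.1, 0.01, -0.12, 0],
    [-0.03, -1, -0.2, 0.013, -0.16, 0],
    [-0.03, -1, -0.3, 0.013, -0.167, 0],
    [-0.03, -1, -0.3, 0.013, -0.167, 0],
  ],
)

```text
time_s: 10.22
tcp_pos: [0.4748, -0.3146, 0.2353]
tcp_rot: [0.171, 0.649, 0.716, 0.193]
force: [0.1, 0.9, 1.5]
gripper_width: 0.0511
```

```bash
python3 - <<'E'
from h import *
n=-tgt(5.7,30).as_matrix()[:,2]
N=np.array([.5055,-.346,.1122])
to(N+.06*n,tgt(5.7,30));print(get_state()["joints"])
E
```

```text
shift [ 0.0053 -0.2295 -0.4746] turn [-0.0017 -0.0006 -0.0001] pos [ 0.4748 -0.3146  0.2353]
[ 1.374   0.3585 -0.7697  2.0415 -0.259   0.4732  0.9922]
```

Request:
apply_moves(
  commands=[
    [0.005, -0.1, -0.2, 0, 0, 0],
    [0.005, -0.23, -0.475, -0.002, 0, 0],
    [0.005, -0.23, -0.475, -0.002, 0, 0],
  ],
)

```text
time_s: 10.6
tcp_pos: [0.4754, -0.3473, 0.162]
tcp_rot: [0.171, 0.649, 0.717, 0.192]
force: [-0.3, 0.0, 1.0]
gripper_width: 0.0512
```

```bash
python3 - <<'E'
from h import *
n=-tgt(5.7,30).as_matrix()[:,2]
N=np.array([.5055,-.346,.1122])
to(N-.040*n,tgt(5.7,30))
for k in("wrist","side"):
    w=grab_frame(k);cv2.imwrite(f"pics/{k}3.png",cv2.convertScaleAbs(w["color"],alpha=1.5,beta=10))
    print(proj(w,N))
E
```

```text
shift [ 0.3334  0.0221 -0.563 ] turn [-0.0012 -0.0015 -0.0004] pos [ 0.4754 -0.3473  0.162 ]
[[323.7064 268.0685]]
[[332.9985 354.4738]]
```

View pics/wrist3.png

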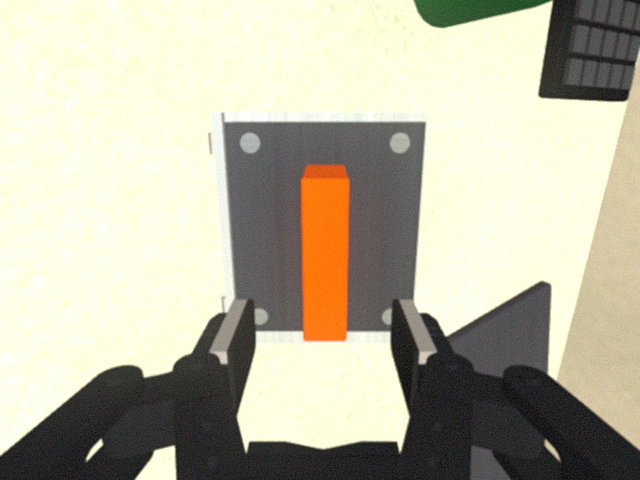

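View pics/side3.png

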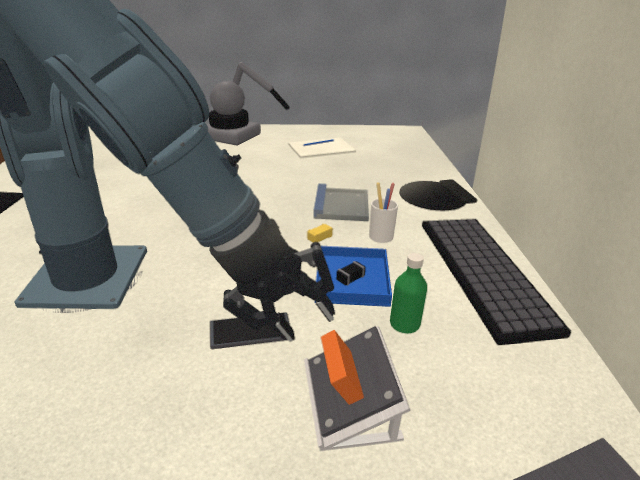

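Request:
apply_moves(
  commands=[
    [0.1, 0.007, -0.17, 0, 0, 0],
    [0.2, 0.013, -0.34, 0, 0, 0],
    [0.28, 0.02, -0.48, 0, 0, 0],
    [0.333, 0.022, -0.563, 0, 0, 0],
    [0.333, 0.022, -0.563, 0, 0, 0],
    [0.333, 0.022, -0.563, 0, 0, 0],
  ],
)

```text
time_s: 11.45
tcp_pos: [0.5289, -0.3432, 0.0833]
tcp_rot: [0.174, 0.646, 0.718, 0.192]
force: [0.7, -0.9, -0.5]
gripper_width: 0.0509
```

Request:
apply_moves(
  commands=[
    [0, 0, 0, 0, 0, 0],
    [0, 0, 0, 0, 0, 0],
    [0, 0, 0, 0, 0, 0],
    [0, 0, 0, 0, 0, 0],
    [0, 0, 0, 0, 0, 0],
    [0, 0, 0, 0, 0, 0],
  ],
  gripper=0,
  grip_force=110,
)

```text
time_s: 12.2
tcp_pos: [0.5257, -0.3435, 0.083]
tcp_rot: [0.173, 0.647, 0.718, 0.191]
force: [-14.9, 0.4, 9.1]
gripper_width: 0.0228
```

```bash
python3 - <<'E'
from h import *
n=-tgt(5.7,30).as_matrix()[:,2]
N=np.array([.5055,-.346,.1122])
to(N-.040*n,tgt(5.7,30));print(get_state()["joints"],get_state()["wrist_torque"])
E
```

```text
shift [-0.0021 -0.0033 -0.0361] turn [ 0.0003 -0.0008 -0.0011] pos [ 0.5257 -0.3435  0.083 ]
[ 1.0852  0.6641 -0.493   1.9965 -0.438   0.1995  1.2577] [0.0596 2.304  0.2759]
```

Request:
apply_moves(
  commands=[
    [-0.03, 0, 0.06, 0, 0, 0],
    [-0.1, -0.01, 0.17, 0, 0, 0],
    [-0.2, -0.015, 0.34, 0, 0, 0],
    [-0.3, -0.02, 0.55, 0, 0, 0],
    [-0.33, -0.02, 0.75, 0, 0, 0],
    [-0.33, -0.02, 0.8, 0, 0, 0],
    [-0.33, -0.02, 0.8, 0, 0, 0],
  ],
)

```text
time_s: 13.08
tcp_pos: [0.476, -0.3461, 0.2027]
tcp_rot: [0.172, 0.647, 0.718, 0.191]
force: [-0.6, 0.1, -7.4]
gripper_width: 0.0233
```

```bash
python3 - <<'E'
from h import *
s=get_state();print(s)
for k in("wrist","side","top"):
    w=grab_frame(k);cv2.imwrite(f"pics/{k}4.png",cv2.convertScaleAbs(w["color"],alpha=1.5,beta=10))
E
```

```text
{'time_s': 13.075, 'joints': array([ 1.1914,  0.3989, -0.5099,  2.0226, -0.4528,  0.4534,  1.2315]), 'qd': array([-0.0069,  0.0288,  0.0074,  0.0148, -0.0047, -0.0048,  0.0075]), 'effort': array([  0.2298, -47.7455,  -6.1709, -25.2105,  -1.4284,  -1.0976,
        -0.063 ]), 'tcp_pos': array([ 0.476 , -0.3461,  0.2027]), 'tcp_rot': array([0.1724, 0.6469, 0.7179, 0.1908]), 'force': array([-0.5844,  0.0644, -7.3896]), 'wrist_torque': array([-0.1451,  1.3795,  0.0863]), 'gripper_width': 0.023329474110597957}
```

View pics/wrist4.png

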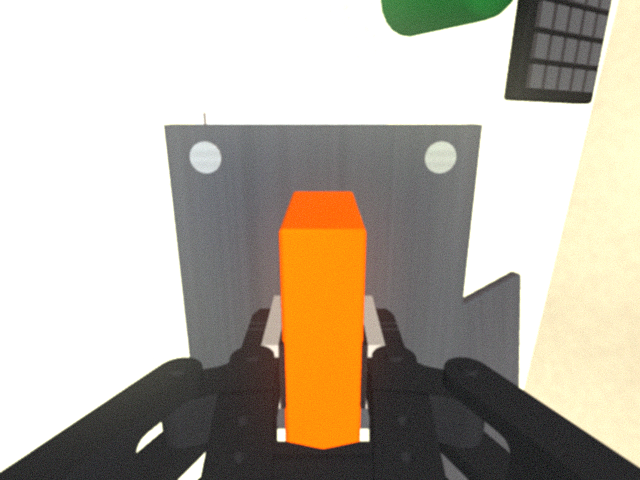

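View pics/side4.png

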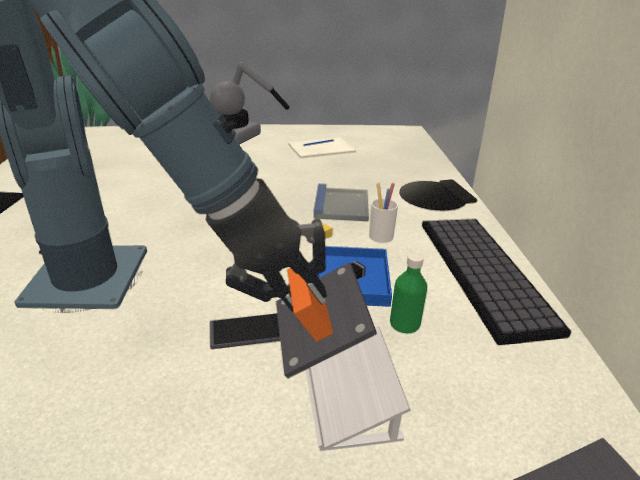

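View pics/top4.png

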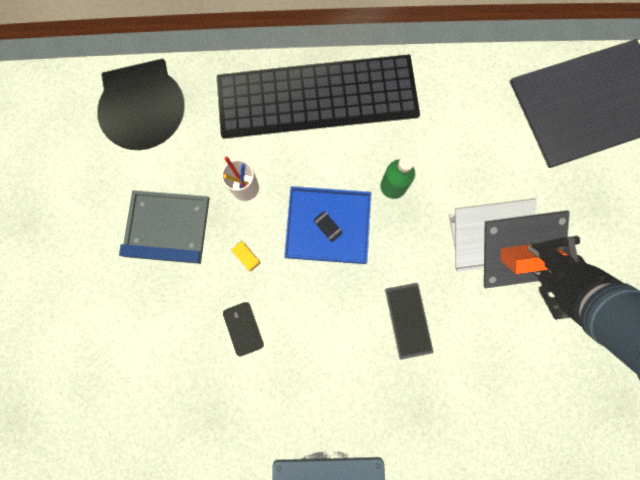

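```bash
python3 - <<'E'
import cv2
t=cv2.imread("pics/top4.png")
cv2.imwrite("pics/c4.png",cv2.resize(t[195:295,475:585],None,fx=6,fy=6,interpolation=cv2.INTER_CUBIC))
t=cv2.imread("pics/side4.png")
cv2.imwrite("pics/c5.png",cv2.resize(t[255:385,265:385],None,fx=5,fy=5,interpolation=cv2.INTER_CUBIC))
E
```

```text
(no output)
```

View pics/c4.png

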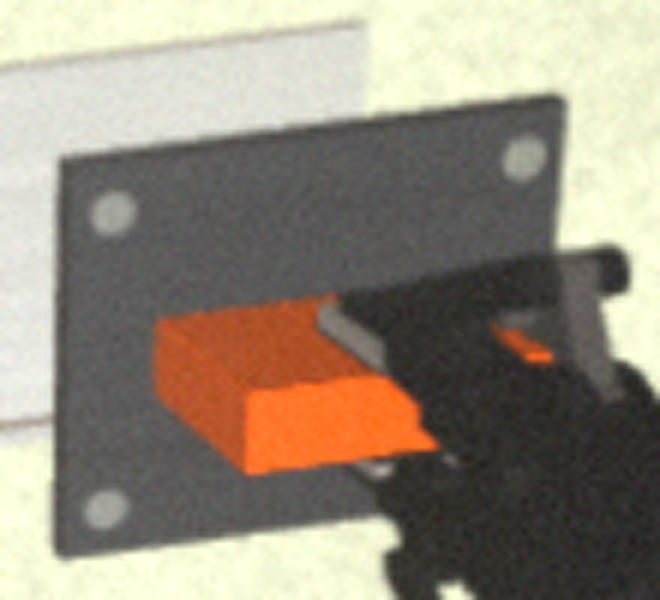

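View pics/c5.png

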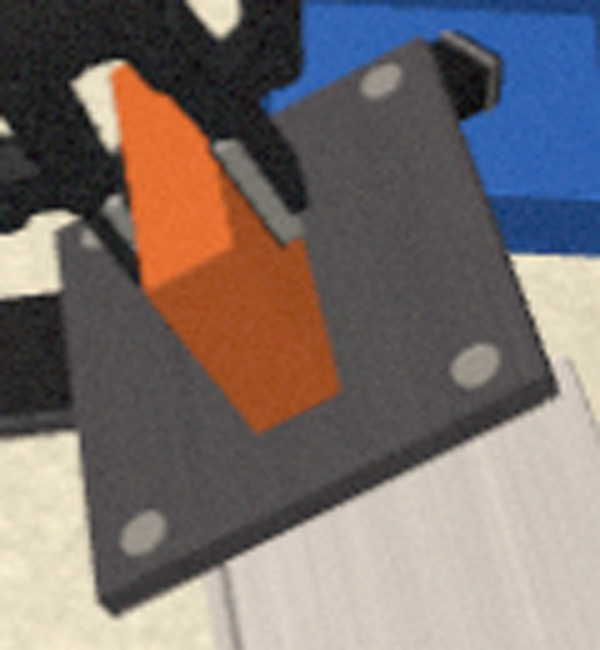

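```bash
python3 - <<'E'
from h import *
t=grab_frame("top");s=grab_frame("side")
c=lambda p,k,o:np.array(p,float)/k+np.array(o)-.4
T=lambda p:c(p,6,(475,195));S=lambda p:c(p,5,(265,255))
st=get_state();tc=st["tcp_pos"];M=rot(st["tcp_rot"]).as_matrix()
P,g=tri(t,T([(106,510),(113,213),(524,158)]),s,S([(90,240),(381,81),(475,366)]))
Q,g2=tri(t,T([(62,555),(65,160),(563,98)]),s,S([(62,232),(430,42),(555,393)]))
X=np.c_[M[:,1],-M[:,0],-M[:,2]]  # plate axes x,y?,z
X[:,1]=np.cross(X[:,2],X[:,0])
print(X)
for A,g in((P,g),(Q,g2)):
    print(A,g); print("plate frame about TCP",(A-tc)@X)
    x=A[1]-A[0];y=A[1]-A[2];n=np.cross(x,y);n/=np.linalg.norm(n);ctr=(A[0]+A[2])/2
    print("tilt",np.degrees(np.arccos(n[2])),"n tool",n@X,"ctr",(ctr-tc)@X,np.linalg.norm(x),np.linalg.norm(y))
E
```

```text
[[ 0.8634 -0.1034 -0.4939]
 [ 0.089   0.9946 -0.0526]
 [ 0.4967  0.0014  0.8679]]
[[ 0.4384 -0.2922  0.161 ]
 [ 0.5176 -0.283   0.2081]
 [ 0.5296 -0.3985  0.208 ]] [0.0038 0.0011 0.0013]
plate frame about TCP [[-0.0478  0.0571 -0.0197]
 [ 0.0448  0.0582 -0.0183]
 [ 0.0448 -0.058  -0.0183]]
tilt 30.587427523554524 n tool [-0.0141  0.0005  0.9999] ctr [-0.0015 -0.0004 -0.019 ] 0.09258737113572045 0.11615348459793767
[[ 0.4282 -0.2807  0.1546]
 [ 0.5322 -0.2697  0.2119]
 [ 0.5461 -0.4104  0.21  ]] [0.0001 0.0007 0.0007]
plate frame about TCP [[-0.0588  0.0696 -0.0208]
 [ 0.0604  0.0699 -0.023 ]
 [ 0.059  -0.0715 -0.0241]]
tilt 28.733386164271444 n tool [ 0.0183 -0.008   0.9998] ctr [ 0.0001 -0.001  -0.0224] 0.11923518248107573 0.1413963876863669
```

```bash
cat >> h.py <<'E'
DK=np.array([.5838,.3278,0.]);YAW=-6.7
def plan(th,tx,tz,ty=0.):
    toe=DK+R.from_euler("z",YAW,degrees=True).apply([tx,ty,tz])
    r=tgt(YAW,th);M=r.as_matrix();xh=M[:,1];n=-M[:,2]
    return toe+.060*xh+.028*n,r
def where():
    s=get_state();M=rot(s["tcp_rot"]).as_matrix();xh=M[:,1];n=-M[:,2]
    toe=s["tcp_pos"]-.060*xh-.028*n
    print("toe dock mm",1e3*R.from_euler("z",-YAW,degrees=True).apply(toe-DK),"tilt",np.degrees(np.arccos(n[2])),"yaw",np.degrees(np.arctan2(xh[1],xh[0])),"y-roll",np.degrees(np.arcsin(M[2,0])),"F",s["force"],"Tq",s["wrist_torque"],"tcp",s["tcp_pos"],"j",s["joints"],"w",s["gripper_width"])
E
python3 - <<'E'
from h import *
p,r=plan(22,-.03,.08);print(p);to(p,r);where()
E
```

```text
[0.5988 0.326  0.1284]
shift [ 0.8198  4.4788 -0.4883] turn [-0.0002  0.0433 -0.07  ] pos [ 0.4759 -0.3458  0.2017]
toe dock mm [ -65.8748 -689.8562  147.5792] tilt 29.77921220493673 yaw 5.885750423449175 y-roll 0.08208392146546895 F [ 0.0372 -0.7995 -7.4222] Tq [-0.1861  1.3347 -0.0141] tcp [ 0.4759 -0.3458  0.2017] j [ 1.1909  0.4008 -0.5093  2.0226 -0.4538  0.4535  1.2321] w 0.02238168995290586
```

Request:
apply_moves(
  commands=[
    [0, 0, 0.15, 0, 0.01, -0.01],
    [0, 0, 0.35, 0, 0.02, -0.03],
    [0, 0.1, 0.55, 0, 0.03, -0.05],
    [0.02, 0.3, 0.67, 0, 0.043, -0.07],
    [0.04, 0.55, 0.67, 0, 0.043, -0.07],
    [0.06, 0.8, 0.67, 0, 0.043, -0.07],
  ],
)

```text
time_s: 14.08
tcp_pos: [0.4847, -0.2235, 0.3015]
tcp_rot: [0.142, 0.733, 0.653, 0.127]
force: [1.4, 0.2, -7.2]
gripper_width: 0.0228
```

Request:
apply_moves(
  commands=[
    [0.02, 0.25, 0, 0, 0, 0],
    [0.05, 0.5, 0, 0, 0, 0],
    [0.07, 0.75, 0, 0, 0, 0],
    [0.1, 1, 0, 0, 0, 0],
  ],
)

```text
time_s: 14.58
tcp_pos: [0.4989, -0.0716, 0.3005]
tcp_rot: [0.141, 0.733, 0.653, 0.127]
force: [-0.2, 0.0, -6.8]
gripper_width: 0.0228
```

Request:
apply_moves(
  commands=[
    [0.02, 0.25, 0, 0, 0, 0],
    [0.05, 0.5, 0, 0, 0, 0],
    [0.07, 0.75, 0, 0, 0, 0],
    [0.1, 1, 0, 0, 0, 0],
  ],
)

```text
time_s: 15.08
tcp_pos: [0.513, 0.0801, 0.2996]
tcp_rot: [0.14, 0.733, 0.653, 0.126]
force: [0.9, -0.4, -7.8]
gripper_width: 0.0224
```

Request:
apply_moves(
  commands=[
    [0.02, 0.25, 0, 0, 0, 0],
    [0.05, 0.5, 0, 0, 0, 0],
    [0.07, 0.75, 0, 0, 0, 0],
    [0.1, 0.9, 0, 0, 0, 0],
    [0.1, 0.9, 0, 0, 0, 0],
  ],
)

```text
time_s: 15.7
tcp_pos: [0.527, 0.2184, 0.2987]
tcp_rot: [0.138, 0.732, 0.655, 0.127]
force: [-0.6, -0.3, -7.2]
gripper_width: 0.0229
```

```bash
python3 - <<'E'
from h import *
p,r=plan(22,-.03,.08);to(p,r);where()
E
```

```text
shift [ 0.4791  0.7176 -1.1349] turn [-0.0019 -0.0023 -0.0019] pos [0.527  0.2184 0.2987]
toe dock mm [ -89.2    -115.3133  250.5934] tilt 21.543543725755953 yaw -6.472932181106188 y-roll 0.29681050167665235 F [-0.5652 -0.2552 -7.1668] Tq [ 0.0923  1.0169 -0.02  ] tcp [0.527  0.2184 0.2987] j [ 0.0098  0.2371 -0.7151  1.9262  0.5712  0.8349 -1.1292] w 0.022940851529385468
```

Request:
apply_moves(
  commands=[
    [0.12, 0.25, 0, 0, 0, 0],
    [0.24, 0.5, -0.1, -0.002, -0.002, -0.002],
    [0.4, 0.72, -0.3, -0.002, -0.002, -0.002],
    [0.479, 0.72, -0.55, -0.002, -0.002, -0.002],
    [0.479, 0.72, -0.8, -0.002, -0.002, -0.002],
    [0.479, 0.72, -1, -0.002, -0.002, -0.002],
    [0.479, 0.72, -1, -0.002, -0.002, -0.002],
    [0.479, 0.72, -1, -0.002, -0.002, -0.002],
  ],
)

```text
time_s: 16.7
tcp_pos: [0.5995, 0.3267, 0.1498]
tcp_rot: [0.142, 0.734, 0.652, 0.127]
force: [-0.5, -0.0, -6.2]
gripper_width: 0.0227
```

```bash
python3 - <<'E'
from h import *
p,r=plan(22,-.037,.03);to(p,r);where()
for k in("wrist","side","top"):
    w=grab_frame(k);cv2.imwrite(f"pics/{k}5.png",cv2.convertScaleAbs(w["color"],alpha=1.5,beta=10))
t=cv2.imread("pics/top5.png")
cv2.imwrite("pics/c6.png",cv2.resize(t[140:290,90:280],None,fx=4,fy=4,interpolation=cv2.INTER_CUBIC))
t=cv2.imread("pics/side5.png")
cv2.imwrite("pics/c7.png",cv2.resize(t[120:250,290:420],None,fx=4.5,fy=4.5,interpolation=cv2.INTER_CUBIC))
E
```

```text
shift [-0.0508  0.0009 -0.4761] turn [-0.0004 -0.      0.0002] pos [0.5995 0.3267 0.1498]
toe dock mm [-29.4327   0.839  101.4224] tilt 21.984587114960362 yaw -6.766843013842208 y-roll 0.062281275121669866 F [-0.4744 -0.0313 -6.1987] Tq [0.125  0.9587 0.0956] tcp [0.5995 0.3267 0.1498] j [-0.2897  0.6284 -0.5621  1.7717  0.9378  0.774  -1.5189] w 0.022738989436321102
```

View pics/c6.png

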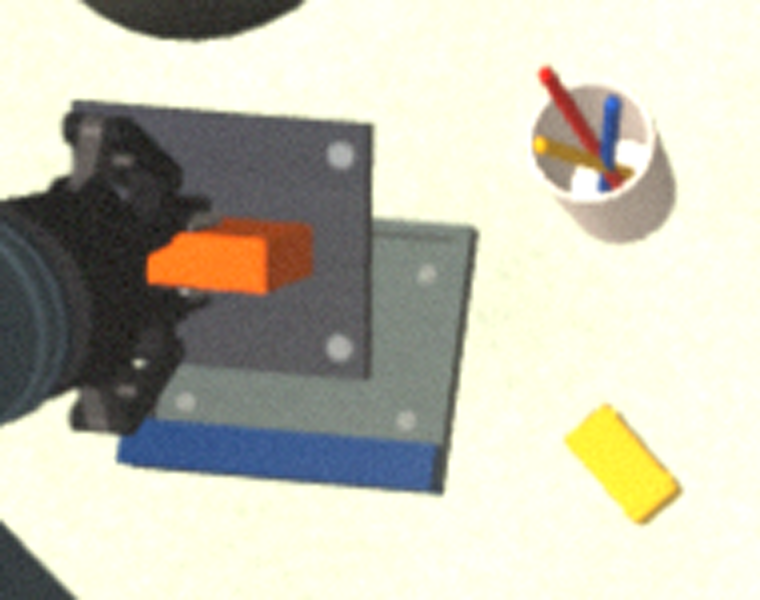

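View pics/c7.png

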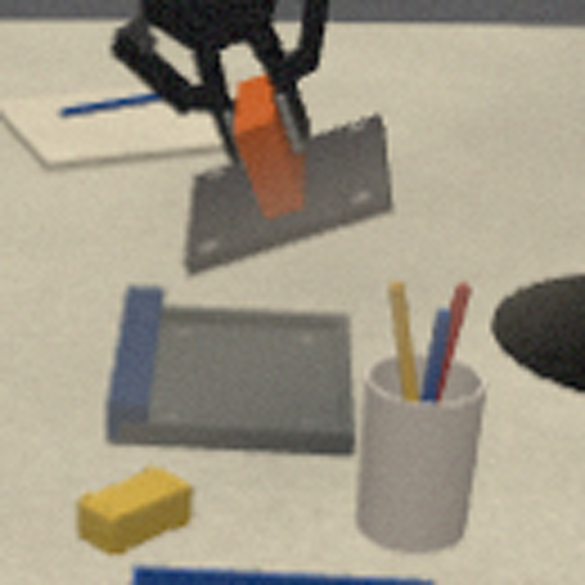

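View pics/wrist5.png

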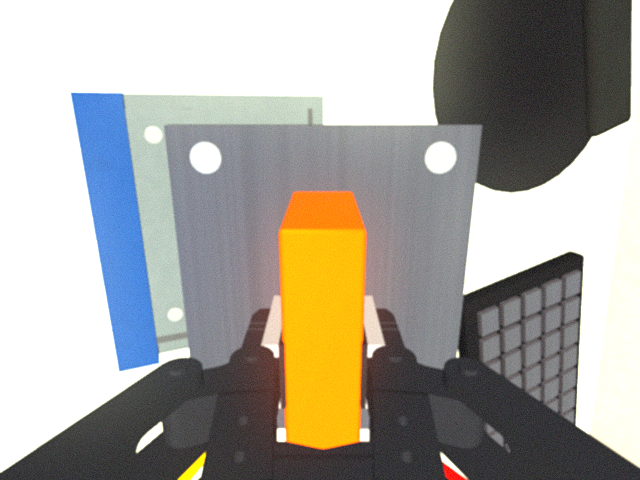

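Request:
apply_moves(
  commands=[
    [-0.03, 0, -0.15, 0, 0, 0],
    [-0.05, 0, -0.32, 0, 0, 0],
    [-0.05, 0, -0.44, 0, 0, 0],
    [-0.05, 0, -0.475, 0, 0, 0],
    [-0.05, 0, -0.475, 0, 0, 0],
    [-0.05, 0, -0.475, 0, 0, 0],
  ],
)

```text
time_s: 17.6
tcp_pos: [0.593, 0.3275, 0.0804]
tcp_rot: [0.143, 0.734, 0.652, 0.129]
force: [-0.6, -0.2, -7.2]
gripper_width: 0.0228
```

```bash
python3 - <<'E'
from h import *
where()
for k in("wrist","side","top"):
    w=grab_frame(k);cv2.imwrite(f"pics/{k}6.png",cv2.convertScaleAbs(w["color"],alpha=1.5,beta=10))
    s=get_state();M=rot(s["tcp_rot"]).as_matrix();X=np.c_[M[:,1],M[:,0],-M[:,2]];X[:,1]=np.cross(X[:,2],X[:,0])
    pts=np.array([[-.045,-.058,-.02],[.045,-.058,-.02],[.045,.058,-.02],[-.06,-.07,-.02],[.06,-.07,-.02],[-.06,-.07,-.028]])
    print(k,proj(w,s["tcp_pos"]+pts@X.T).tolist())
    print(" dock",proj(w,DK+R.from_euler("z",YAW,degrees=True).apply([[-.048,-.083,.027],[-.072,-.083,.027],[.072,-.083,.015],[-.048,.083,.027]])).tolist())
t=cv2.imread("pics/top6.png")
cv2.imwrite("pics/c8.png",cv2.resize(t[160:280,100:250],None,fx=5,fy=5,interpolation=cv2.INTER_CUBIC))
t=cv2.imread("pics/side6.png")
cv2.imwrite("pics/c9.png",cv2.resize(t[150:235,300:390],None,fx=6,fy=6,interpolation=cv2.INTER_CUBIC))
E
```

```text
toe dock mm [-35.8387   0.9475  31.8863] tilt 22.134446665618828 yaw -6.822259199828558 y-roll 0.17335169731647626 F [-0.5946 -0.1965 -7.229 ] Tq [0.1377 1.0171 0.0167] tcp [0.593  0.3275 0.0804] j [-0.353   0.7138 -0.4834  1.8153  1.0717  0.6761 -1.6763] w 0.02283367515692633
wrist [[226.59093110709975, 407.52832286678506], [415.97388351367573, 407.7013598402373], [436.161511879183, 161.31290336988673], [197.20315891003176, 428.2424219814477], [445.3269805862128, 428.46153634242773], [201.83160295796745, 416.4691600396396]]
 dock [[178.8406067126088, 439.4274665193742], [127.2348287756023, 453.64914069778365], [374.22598286663333, 372.3407902442659], [135.24379437110466, 96.49173677044973]]
side [[332.47096131068054, 199.57039354549192], [365.3816123355928, 189.37332649432116], [364.6376301874426, 171.93079520252], [326.8377761397071, 203.28507195768952], [371.10534879747917, 189.61453199118228], [327.9061996000791, 205.8920074469729]]
 dock [[322.97362464052503, 209.60287791938086], [313.7185396736663, 209.1291572924066], [369.13475429697985, 216.14234645752862], [326.536750099495, 183.52072088003032]]
top [[185.90392816311797, 236.93962048511912], [186.59989910419847, 192.82709703112386], [129.75415158563266, 188.07422750254378], [191.58108683213584, 244.62081276868014], [192.68376076298742, 185.7802828481643], [192.82795843519784, 243.74334811080232]]
 dock [[199.18974049386685, 250.2825540602895], [197.6430876782092, 261.81476536355075], [208.25966554287035, 195.61542275406555], [120.85811936380304, 243.29897356860675]]
```

View pics/c8.png

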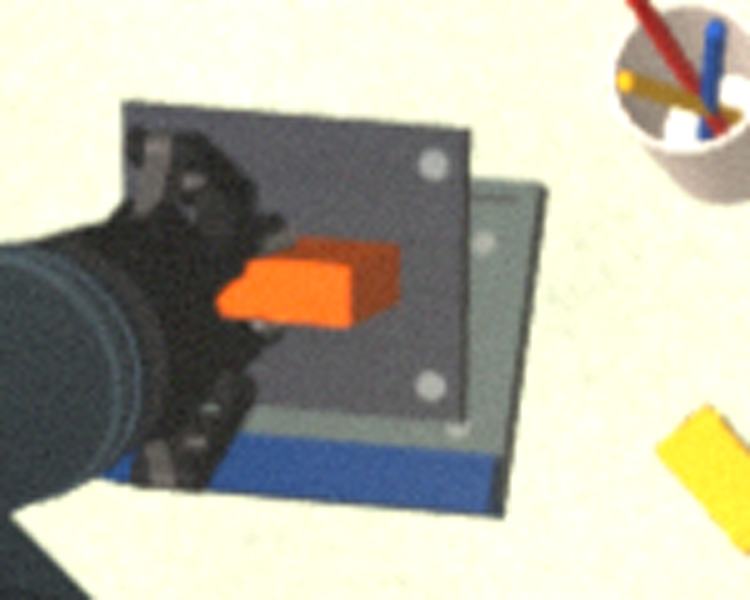

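View pics/c9.png

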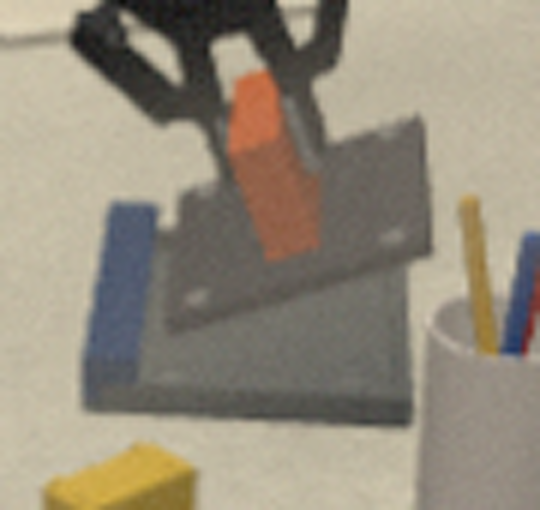

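Request:
apply_moves(
  commands=[
    [0, 0, -0.06, 0, 0, 0],
    [0, 0, -0.11, 0, 0, 0],
    [0, 0, -0.14, 0, 0, 0],
    [0, 0, -0.155, 0, 0, 0],
    [0, 0, -0.155, 0, 0, 0],
  ],
)

```text
time_s: 18.38
tcp_pos: [0.5926, 0.3273, 0.0566]
tcp_rot: [0.142, 0.734, 0.652, 0.128]
force: [-0.3, -0.1, -6.7]
gripper_width: 0.0228
```

```bash
python3 - <<'E'
from h import *
where()
E
```

```text
toe dock mm [-36.2514   0.6344   8.1087] tilt 22.09532431983248 yaw -6.797621431866474 y-roll 0.13822881980353294 F [-0.3429 -0.0801 -6.7246] Tq [ 0.0881  1.0393 -0.0048] tcp [0.5926 0.3273 0.0566] j [-0.3732  0.748  -0.4555  1.8205  1.1178  0.647  -1.7267] w 0.022768195852266637
```

Request:
apply_moves(
  commands=[
    [0, 0, -0.008, 0, 0, 0],
    [0, 0, -0.014, 0, 0, 0],
    [0, 0, -0.014, 0, 0, 0],
  ],
)

```text
time_s: 18.75
tcp_pos: [0.5926, 0.3272, 0.0545]
tcp_rot: [0.142, 0.734, 0.652, 0.128]
force: [-1.0, 0.0, -6.8]
gripper_width: 0.0227
```

Request:
apply_moves(
  commands=[
    [0, 0, -0.008, 0, 0, 0],
    [0, 0, -0.008, 0, 0, 0],
  ],
)

```text
time_s: 19.0
tcp_pos: [0.5928, 0.3274, 0.0535]
tcp_rot: [0.143, 0.734, 0.652, 0.128]
force: [0.3, -0.6, -6.3]
gripper_width: 0.0223
```

Request:
apply_moves(
  commands=[
    [0, 0, -0.008, 0, 0, 0],
    [0, 0, -0.008, 0, 0, 0],
  ],
)

```text
time_s: 19.25
tcp_pos: [0.593, 0.3274, 0.0533]
tcp_rot: [0.143, 0.734, 0.652, 0.129]
force: [-3.8, -2.4, 4.7]
gripper_width: 0.0227
```

Request:
apply_moves(
  commands=[
    [0, 0, -0.008, 0, 0, 0],
    [0, 0, -0.008, 0, 0, 0],
  ],
)

```text
time_s: 19.5
tcp_pos: [0.5931, 0.3275, 0.0533]
tcp_rot: [0.144, 0.734, 0.651, 0.129]
force: [-5.2, -3.3, 9.1]
gripper_width: 0.0227
```

Request:
apply_moves(
  commands=[
    [0, 0, 0.007, 0, 0, 0],
    [-0.03, 0.004, 0.007, 0, 0, 0],
    [-0.055, 0.007, 0.007, 0, 0, 0],
    [-0.075, 0.009, 0.007, 0, 0, 0],
    [-0.075, 0.009, 0.007, 0, 0, 0],
  ],
)

```text
time_s: 20.12
tcp_pos: [0.5813, 0.329, 0.0541]
tcp_rot: [0.143, 0.734, 0.652, 0.129]
force: [-0.5, 0.3, -6.6]
gripper_width: 0.0225
```

```bash
python3 - <<'E'
from h import *
where()
E
```

```text
toe dock mm [-47.5289   1.0193   5.5055] tilt 22.226455789618548 yaw -6.786480162718068 y-roll 0.11854993267406465 F [-0.4962  0.2528 -6.6276] Tq [0.0692 0.9908 0.0164] tcp [0.5813 0.329  0.0541] j [-0.3911  0.7415 -0.449   1.8435  1.1351  0.6407 -1.7653] w 0.022492754177505472
```

Request:
apply_moves(
  commands=[
    [-0.02, 0.002, 0, 0, 0, 0],
    [-0.04, 0.004, 0, 0, 0, 0],
    [-0.053, 0.006, 0, 0, 0, 0],
    [-0.053, 0.006, 0, 0, 0, 0],
  ],
)

```text
time_s: 20.62
tcp_pos: [0.5732, 0.3301, 0.0542]
tcp_rot: [0.143, 0.733, 0.652, 0.129]
force: [-0.0, 1.1, -6.6]
gripper_width: 0.0226
```

```bash
python3 - <<'E'
from h import *
where()
t=grab_frame("wrist");cv2.imwrite("pics/w7.png",cv2.convertScaleAbs(t["color"],alpha=1.5,beta=10))
t=grab_frame("side");cv2.imwrite("pics/c10.png",cv2.convertScaleAbs(cv2.resize(t["color"][150:235,300:390],None,fx=6,fy=6,interpolation=cv2.INTER_CUBIC),alpha=1.6,beta=10))
E
```

```text
toe dock mm [-55.7774   1.1662   5.5584] tilt 22.223925361039868 yaw -6.761599211437588 y-roll 0.12393887051660386 F [-0.0186  1.0928 -6.6257] Tq [0.1096 1.0301 0.0125] tcp [0.5732 0.3301 0.0542] j [-0.4006  0.7344 -0.4483  1.859   1.1414  0.6388 -1.7855] w 0.022589589255094807
```

View pics/w7.png

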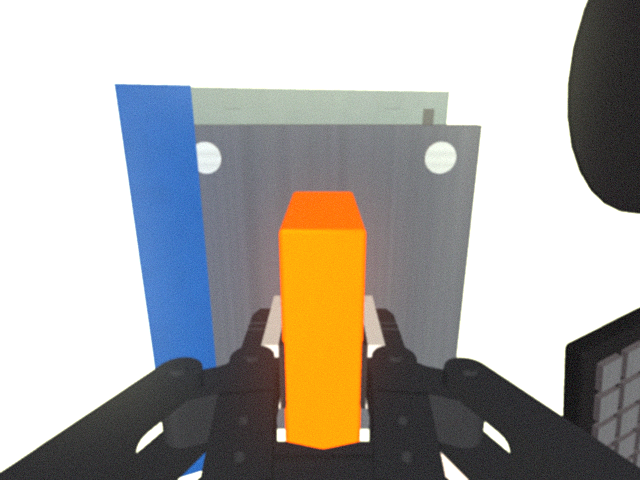

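View pics/c10.png

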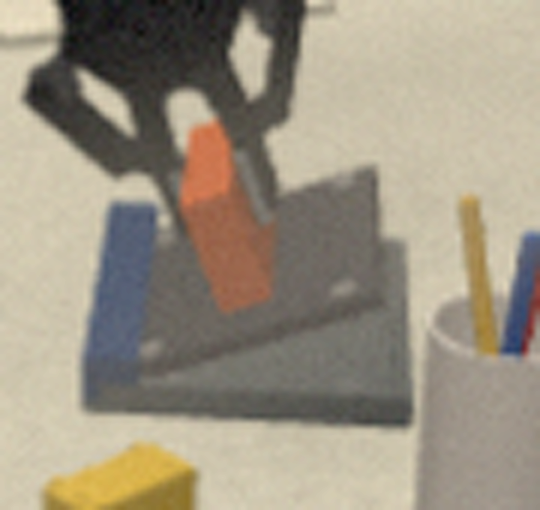

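Request:
apply_moves(
  commands=[
    [0, -0.004, -0.008, 0, 0, 0],
    [-0.002, -0.006, -0.012, 0, 0, 0],
    [-0.002, -0.006, -0.012, 0, 0, 0],
    [-0.002, -0.006, -0.012, 0, 0, 0],
  ],
)

```text
time_s: 21.22
tcp_pos: [0.5739, 0.3297, 0.0534]
tcp_rot: [0.144, 0.733, 0.652, 0.13]
force: [-2.3, 0.8, 5.8]
gripper_width: 0.0225
```

```bash
python3 - <<'E'
from h import *
where()
for th,tx,tz in((16,-.0575,.0052),(10,-.0595,.0055),(5,-.06,.0058),(0,-.06,.006)):
    p,r=plan(th,tx,tz,.0005);print(th);to(p,r)
E
```

```text
toe dock mm [-54.9615   0.9535   4.7449] tilt 22.321646700341805 yaw -6.8033405549708075 y-roll 0.19694445069601507 F [-2.2991  0.7943  5.8319] Tq [-0.0056  1.0927 -0.0097] tcp [0.5739 0.3297 0.0534] j [-0.4011  0.7352 -0.446   1.86    1.1465  0.6356 -1.7904] w 0.022516357802892226
16
shift [ 0.0167 -0.0038 -0.0319] turn [0.003  0.035  0.0002] pos [0.5739 0.3297 0.0534]
10
shift [ 0.0317 -0.0055 -0.0663] turn [0.0069 0.0681 0.0002] pos [0.5739 0.3297 0.0534]
5
shift [ 0.0489 -0.0076 -0.0967] turn [0.0102 0.0957 0.0003] pos [0.5739 0.3297 0.0534]
0
shift [ 0.0666 -0.0096 -0.1296] turn [0.0134 0.1233 0.0003] pos [0.5739 0.3297 0.0534]
```

Request:
apply_moves(
  commands=[
    [0.006, -0.001, -0.01, 0.001, 0.012, 0],
    [0.011, -0.002, -0.021, 0.002, 0.024, 0],
    [0.0167, -0.004, -0.032, 0.003, 0.035, 0],
    [0.0167, -0.004, -0.033, 0.003, 0.035, 0],
    [0.0167, -0.004, -0.033, 0.003, 0.035, 0],
  ],
)

```text
time_s: 21.85
tcp_pos: [0.577, 0.3285, 0.0485]
tcp_rot: [0.105, 0.74, 0.658, 0.093]
force: [2.9, 0.4, -2.3]
gripper_width: 0.0229
```

```bash
python3 - <<'E'
from h import *
where()
E
```

```text
toe dock mm [-56.7275  -0.0219   4.9689] tilt 16.084630573857705 yaw -6.757039853621965 y-roll -0.037655323017014 F [ 2.861   0.3914 -2.3005] Tq [ 0.1038  0.1208 -0.0652] tcp [0.577  0.3285 0.0485] j [-0.3047  0.7769 -0.5302  1.7811  0.9803  0.6923 -1.5724] w 0.02286828957212413
```

```bash
python3 - <<'E'
from h import *
for th,tx,tz in((16,-.0575,.0045),(10,-.0585,.0047),(6,-.0595,.005)):
    p,r=plan(th,tx,tz,.0);print(th);to(p,r)
E
```

```text
16
shift [-0.0046  0.0009 -0.0036] turn [0.0003 0.0004 0.0004] pos [0.577  0.3285 0.0485]
10
shift [ 0.017  -0.0016 -0.0387] turn [0.0042 0.0335 0.0004] pos [0.577  0.3285 0.0485]
6
shift [ 0.027  -0.0028 -0.0625] turn [0.0068 0.0556 0.0004] pos [0.577  0.3285 0.0485]
```

Request:
apply_moves(
  commands=[
    [-0.0046, 0.001, -0.006, 0, 0, 0],
    [-0.0046, 0.001, -0.006, 0, 0, 0],
    [0.002, 0, -0.017, 0.0014, 0.011, 0],
    [0.01, -0.001, -0.028, 0.0028, 0.022, 0],
    [0.017, -0.002, -0.04, 0.0042, 0.0335, 0],
    [0.017, -0.002, -0.04, 0.0042, 0.0335, 0],
  ],
)

```text
time_s: 22.6
tcp_pos: [0.5806, 0.3283, 0.0429]
tcp_rot: [0.065, 0.745, 0.661, 0.059]
force: [4.5, -0.1, 2.9]
gripper_width: 0.0228
```

```bash
python3 - <<'E'
from h import *
where()
for th,tx,tz in((5,-.0595,.005),(0,-.06,.0055)):
    p,r=plan(th,tx,tz,.0);print(th);to(p,r)
E
```

```text
toe dock mm [-57.3933   0.2301   4.8426] tilt 10.089052795943012 yaw -6.83673257585053 y-roll 0.05055181028792057 F [ 4.4982 -0.102   2.9126] Tq [-0.1574 -0.3572 -0.056 ] tcp [0.5806 0.3283 0.0429] j [-0.2248  0.83   -0.6041  1.6994  0.857   0.7659 -1.4041] w 0.022750921567691807
5
shift [ 0.0069 -0.0013 -0.032 ] turn [0.0031 0.0281 0.0007] pos [0.5806 0.3283 0.0429]
0
shift [ 0.0213 -0.003  -0.0628] turn [0.0063 0.0557 0.0007] pos [0.5806 0.3283 0.0429]
```

Request:
apply_moves(
  commands=[
    [0.002, 0, -0.01, 0.001, 0.01, 0],
    [0.004, 0, -0.021, 0.002, 0.019, 0],
    [0.007, -0.001, -0.032, 0.003, 0.028, 0.0005],
    [0.007, -0.001, -0.032, 0.003, 0.028, 0.0005],
  ],
)

```text
time_s: 23.1
tcp_pos: [0.5819, 0.3282, 0.038]
tcp_rot: [0.032, 0.747, 0.663, 0.029]
force: [2.9, -0.9, -0.6]
gripper_width: 0.0229
```

```bash
python3 - <<'E'
from h import *
where()
for th,tx,tz in((2,-.0595,.0053),(0,-.06,.0055)):
    p,r=plan(th,tx,tz,.0);print(th);to(p,r)
E
```

```text
toe dock mm [-59.3011   0.2776   4.9192] tilt 4.990900116925548 yaw -6.790204722203007 y-roll 0.02016055223086163 F [ 2.9153 -0.9143 -0.5984] Tq [ 0.145  -0.2416 -0.0435] tcp [0.5819 0.3282 0.038 ] j [-0.174   0.8793 -0.6554  1.6287  0.7726  0.84   -1.2879] w 0.022864538538869383
2
shift [ 0.0095 -0.0023 -0.0177] turn [0.0018 0.0165 0.0005] pos [0.5819 0.3282 0.038 ]
0
shift [ 0.0129 -0.0027 -0.0302] turn [0.0031 0.0275 0.0005] pos [0.5819 0.3282 0.038 ]
```

Request:
apply_moves(
  commands=[
    [0.003, -0.001, -0.01, 0.001, 0.008, 0],
    [0.006, -0.002, -0.02, 0.002, 0.017, 0],
    [0.01, -0.002, -0.03, 0.003, 0.024, 0.0005],
    [0.01, -0.002, -0.032, 0.003, 0.0275, 0.0005],
    [0.01, -0.002, -0.032, 0.003, 0.0275, 0.0005],
  ],
)

```text
time_s: 23.72
tcp_pos: [0.5834, 0.3281, 0.033]
tcp_rot: [-0.0, 0.747, 0.665, -0.0]
force: [1.2, 2.0, -1.7]
gripper_width: 0.0228
```

```bash
python3 - <<'E'
from h import *
where()
for k in("wrist","top","side"):
    t=grab_frame(k);c=t["color"]
    if k!="wrist":c=cv2.resize(c[140:290,90:280] if k=="top" else c[150:235,300:390],None,fx=4 if k=="top" else 6,fy=4 if k=="top" else 6,interpolation=cv2.INTER_CUBIC)
    cv2.imwrite(f"pics/{k}8.png",cv2.convertScaleAbs(c,alpha=1.5,beta=10))
E
```

```text
toe dock mm [-60.462    0.2196   5.0547] tilt 0.011754663711884036 yaw -6.709754737417539 y-roll -0.005597036816425794 F [ 1.1522  2.0459 -1.7229] Tq [ 0.537  -0.1654 -0.2033] tcp [0.5834 0.3281 0.033 ] j [-0.1366  0.9311 -0.6952  1.5553  0.7028  0.9189 -1.1905] w 0.022784484919727375
```

View pics/side8.png

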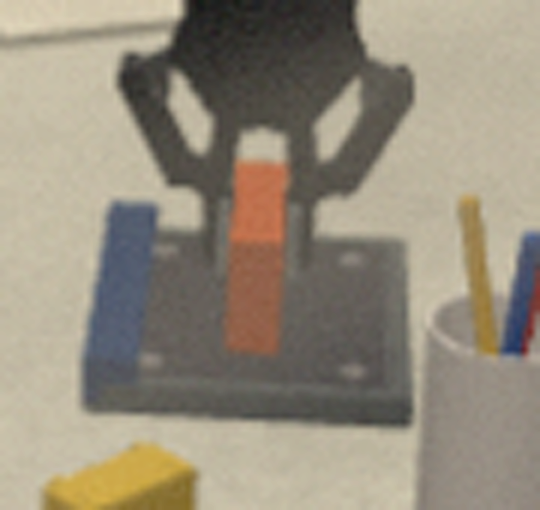

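View pics/wrist8.png

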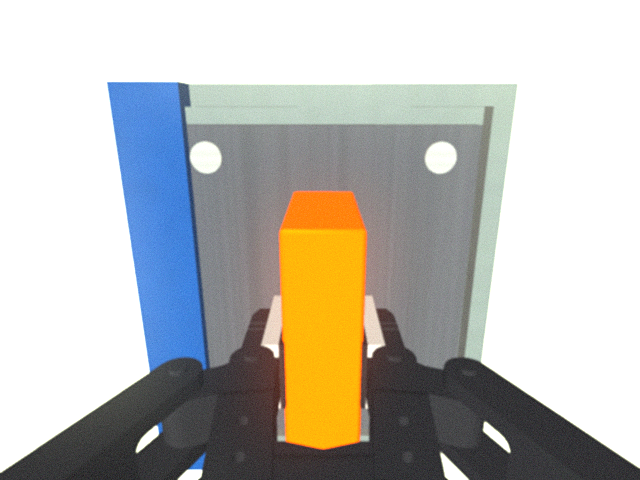

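```bash
python3 - <<'E'
from h import *
w=grab_frame("wrist");t=grab_frame("top")
r=R.from_euler("z",YAW,degrees=True).inv()
f=lambda p:1e3*r.apply(p-DK)
print("rim outer/inner top",f(onz(w,[(350,84),(350,106)],.015)))
print("plate edge top",f(onz(w,[(350,125)],.014)))
print("discs",f(onz(w,[(206,157),(441,157)],.014)))
print("lip",f(onz(w,[(183,95),(205,370)],.027)))
s=cv2.imread("pics/top8.png");where()
E
```

```text
rim outer/inner top [[ 9.3467 86.2258 15.    ]
 [ 9.5155 78.5419 15.    ]]
plate edge top [[ 9.7295 71.6752 14.    ]]
discs [[-45.9719  59.5546  14.    ]
 [ 45.3595  59.7253  14.    ]]
lip [[-48.4789  81.9228  27.    ]
 [-50.0674 -27.6684  27.    ]]
toe dock mm [-60.643   -0.0656   5.0718] tilt 0.04384943975325783 yaw -6.671569488021601 y-roll -0.0419771648436114 F [ 1.8646  1.4842 -3.0572] Tq [ 0.4928 -0.1488 -0.136 ] tcp [0.5832 0.3279 0.0331] j [-0.137   0.9305 -0.6946  1.5562  0.7031  0.9188 -1.1905] w 0.022761871367856384
```

View pics/top8.png

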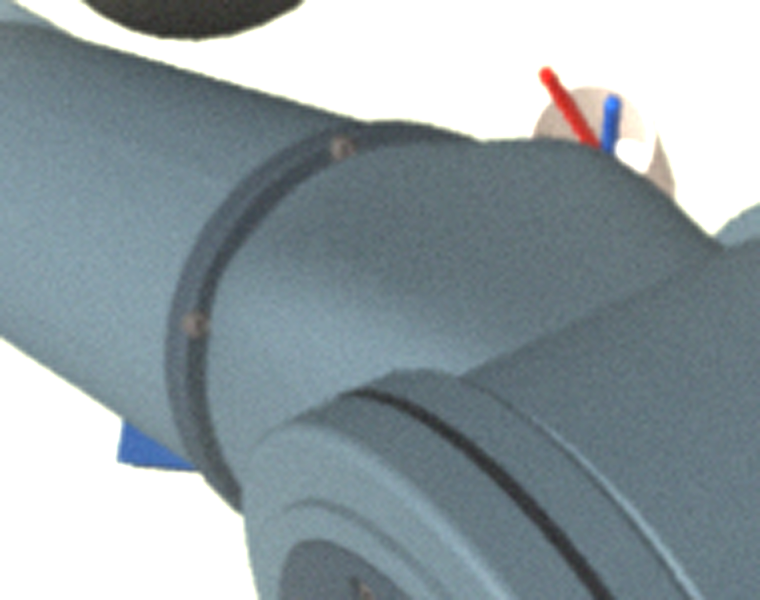

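Request:
apply_moves(
  commands=[
    [0, 0, -0.004, 0, 0, 0],
    [0, 0, -0.005, 0, 0, 0],
    [0, 0, -0.005, 0, 0, 0],
  ],
)

```text
time_s: 24.35
tcp_pos: [0.5832, 0.3278, 0.0329]
tcp_rot: [0.0, 0.747, 0.665, -0.0]
force: [-0.1, -0.6, 4.8]
gripper_width: 0.0225
```

Request:
apply_moves(
  commands=[
    [0, 0, 0, 0, 0, 0],
    [0, 0, 0, 0, 0, 0],
    [0, 0, 0, 0, 0, 0],
    [0, 0, 0, 0, 0, 0],
  ],
  gripper=0.55,
)

```text
time_s: 24.85
tcp_pos: [0.5831, 0.3277, 0.0328]
tcp_rot: [0.0, 0.747, 0.665, -0.0]
force: [-0.7, 0.2, 0.1]
gripper_width: 0.047
```

```bash
python3 - <<'E'
from h import *
where()
w=grab_frame("wrist");cv2.imwrite("pics/w9.png",cv2.convertScaleAbs(w["color"],alpha=1.5,beta=10))
E
```

```text
toe dock mm [-60.6564  -0.1936   4.7761] tilt 0.06787350446909005 yaw -6.672470559040746 y-roll -0.06567446058493064 F [-0.6883  0.1672  0.0576] Tq [ 0.0149  0.0306 -0.0453] tcp [0.5831 0.3277 0.0328] j [-0.1372  0.9308 -0.6944  1.5563  0.7036  0.9187 -1.1909] w 0.047044208264569565
```

View pics/w9.png

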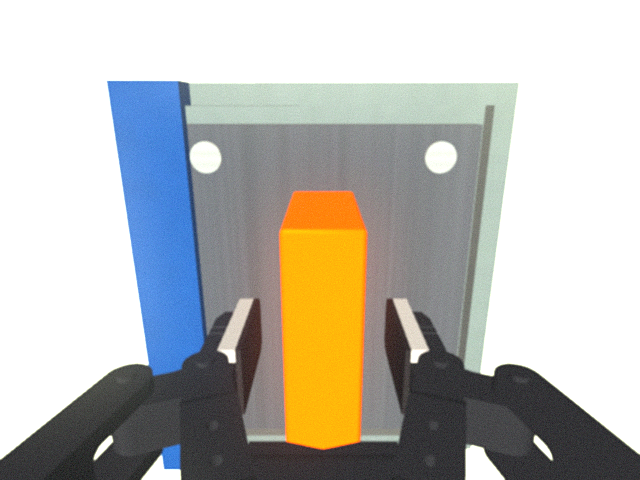

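Released, plate did not move and the force is zero. Retreat straight up.

Request:
apply_moves(
  commands=[
    [0, 0, 0.1, 0, 0, 0],
    [0, 0, 0.3, 0, 0, 0],
    [0, 0, 0.6, 0, 0, 0],
    [0, 0, 1, 0, 0, 0],
    [0, 0, 1, 0, 0, 0],
  ],
)

```text
time_s: 25.52
tcp_pos: [0.5855, 0.3305, 0.1896]
tcp_rot: [0.001, 0.747, 0.665, 0.005]
force: [-0.2, -0.7, -0.7]
gripper_width: 0.0473
```

Request:
apply_moves(
  commands=[
    [-0.2, -0.25, 0.2, 0, 0, 0],
    [-0.4, -0.5, 0.4, 0, 0, 0],
    [-0.6, -0.75, 0.5, 0, 0, 0],
    [-0.6, -1, 0.5, 0, 0, 0],
    [-0.6, -1, 0.5, 0, 0, 0],
  ],
)

```text
time_s: 26.15
tcp_pos: [0.4957, 0.1767, 0.2645]
tcp_rot: [0.002, 0.749, 0.663, 0.004]
force: [1.6, 0.3, 0.4]
gripper_width: 0.0469
```

Request:
apply_moves(
  commands=[
    [0, -0.3, 0, 0, 0, 0],
    [0, -0.6, 0, 0, 0, 0],
    [0, -0.9, 0, 0, 0, 0],
    [0, -0.9, 0, 0, 0, 0],
  ],
)

```text
time_s: 26.65
tcp_pos: [0.4959, 0.0384, 0.264]
tcp_rot: [0.002, 0.751, 0.661, 0.003]
force: [1.2, 0.4, 0.4]
gripper_width: 0.0469
```

```bash
python3 - <<'E'
from h import *
for k in("top","side"):
    t=grab_frame(k);c=t["color"];cv2.imwrite(f"pics/{k}9.png",c)
    c=cv2.resize(c[170:280,100:260] if k=="top" else c[150:235,300:390],None,fx=4.8 if k=="top" else 6,fy=4.8 if k=="top" else 6,interpolation=cv2.INTER_CUBIC)
    cv2.imwrite(f"pics/{k}10.png",cv2.convertScaleAbs(c,alpha=1.6,beta=10))
E
```

```text
(no output)
```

View pics/top9.png

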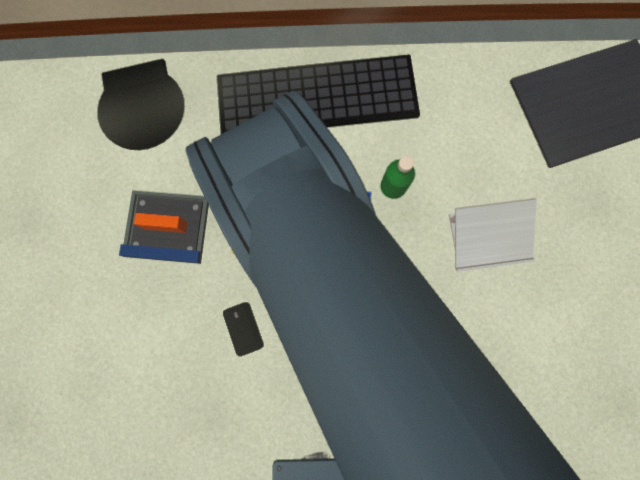

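View pics/top10.png

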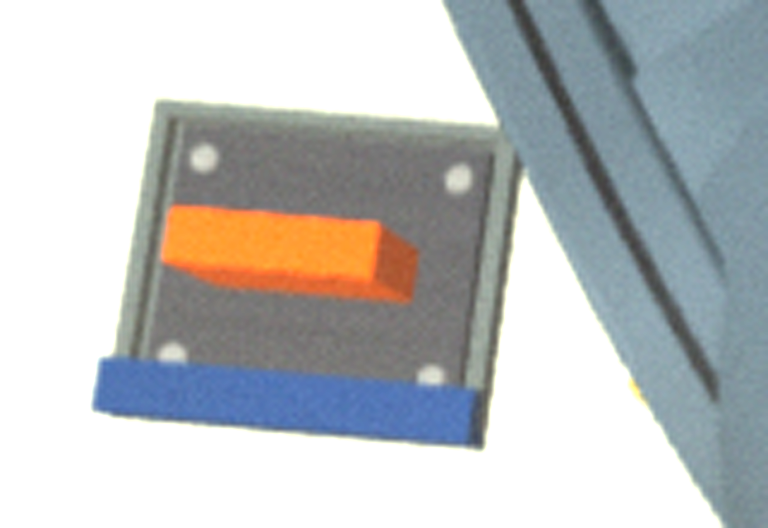

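View pics/side10.png

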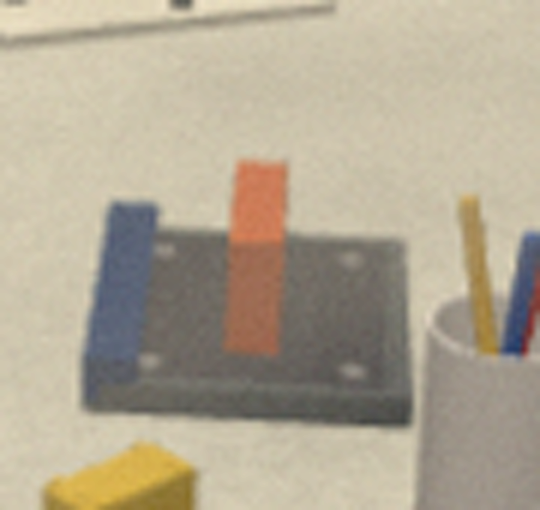

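```bash
python3 - <<'E'
from h import *
t=grab_frame("top");s=grab_frame("side")
r=R.from_euler("z",YAW,degrees=True).inv()
f=lambda p:1e3*r.apply(p-DK)
c=lambda p,k,o:np.array(p,float)/k+np.array(o)-.4
T=c([(204,158),(459,180)],4.8,(100,170))
print(f(onz(t,T,.014)))
P,g=tri(t,T,s,c([(352,260),(352,372)],6,(300,150)));print(f(P),g*1e3)
print(f(onz(s,c([(163,249),(352,260),(352,372),(150,360)],6,(300,150)),.014)))
print(f(onz(t,c([(112,360),(478,390)],4.8,(100,170)),.027)),f(onz(t,c([(157,102),(520,130)],4.8,(100,170)),.015)))
cv2.imwrite("pics/s11.png",s["color"])
E
```

```text
[[ 45.1357  57.7502  14.    ]
 [ 44.8635 -58.1818  14.    ]]
[[ 44.8961  57.7463  13.8964]
 [ 44.4809 -58.2015  13.8511]] [0.5148 0.8149]
[[-45.6225  59.089   14.    ]
 [ 44.6352  57.3633  14.    ]
 [ 44.0689 -58.7171  14.    ]
 [-44.9503 -57.2718  14.    ]]
[[-50.3243  78.1646  27.    ]
 [-49.1729 -83.1445  27.    ]] [[ 68.7066  82.763   15.    ]
 [ 69.6078 -82.6122  15.    ]]
```

View pics/s11.png

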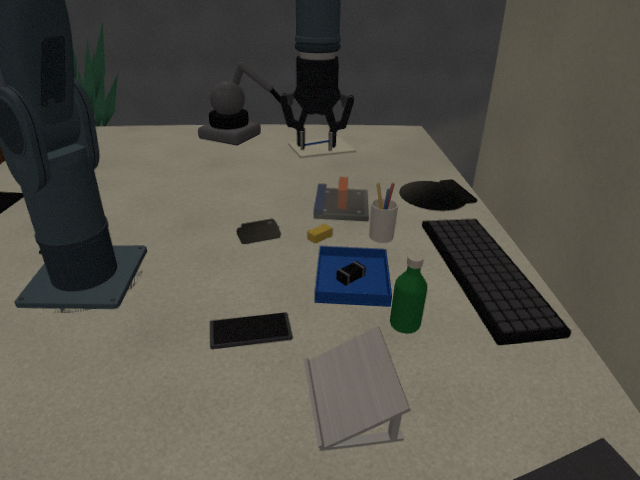

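```bash
python3 -c "
from h import *
print(finish_job(),get_state()['time_s'])"
```

```text
the job is handed in; nothing more can be done
the job is handed in; nothing more can be done
```

The job is handed in after about 27 s of robot time. The adapter is in the tray, the plate lies flat in the dock with its edge under the lip, and the bystanders stand where they were. No verdict was reported.

**Adapter:** I gripped it in the dock, set it down in the tray and let go. The last side picture shows it lying inside the tray.

**Plate insertion:** I lifted it by the neck and held it at 22 degrees. I touched the dock floor with its low edge (contact force about 12 N), then slid that edge under the lip to about dock x -55 to -57 mm.

**Pivot and release:** I pivoted the plate down in small steps over about 2 s, pressed it lightly flat and released. The force on the tool then read about zero, and I backed the arm away.

**Last checks:**
- The two +x discs on the plate's top triangulate to z 13.9 mm, against 14 mm expected for a seated plate. The view also puts all four discs within about 1.5 mm of where a centred plate would have them.
- The low edge works out at about x -58 to -60 mm, and y is within about 2 mm of centre.

**Disagreements:**
- The low edge met the floor 1.2 mm lower than my grasp model predicted.
- My dock position from the different views disagrees by about 2 mm in x and up to 3 mm in y.

Both are within the tolerances.

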